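Change the medal board on the display easel

TASK

Change the display: take the red medal board off the metal easel and stand it in the empty slot of the wooden rack (the one between the pink tabs), and set the blue medal board from the rack squarely on the easel instead. Both boards end upright, centred and fully home, medals facing outwards and upwards as they were at the start; set them down gently, and leave the green board and the other things on the counter where they are.

Things in the scene. Friction and masses are not known exactly. Their poses are not given: they have to be found in the camera images.
- red_board_center (a point): Centre of the red medal board: rigid plaque 110 wide x 130 high x 10 mm thick, about 0.2 kg, one large and two small gold medals on one face. Starts on the easel, leaning 35 degrees from vertical (top edge towards the robot). Its top 40 mm is bare: pinch it there, across the thickness. Axes: z up the board's height, y along its width, x out of the medal face.
- blue_board_center (a point): Centre of the blue medal board: same size and mass, six gold medals, top bare likewise. Starts fully home in a rack slot, leaning 25 degrees from vertical (top edge towards the robot). Axes: z up the board's height, y along its width, x out of the medal face.
- green_board_center (a point): Centre of the green medal board (same size, four medals), which stands in another rack slot and stays there. Axes: z up the board's height, y along its width, x out of the medal face.
- rack: Wooden rack fixed to the counter, base 225 x 120 mm; origin under its middle slot, z up. Three slots at x = -78, 0, 78 mm lean 25 degrees from vertical, tops towards -x. Each: floor 100 mm wide, its middle 22 mm above the counter; backrest 75 mm high (measured along the lean) on the -x side, front lip 25 mm high; 14 mm between them for a 10 mm board.
- free_slot (a point): Where the centre of a board fully home in the empty slot comes to be (bottom edge on the floor, back flat on the backrest, centred): 65 mm up the slot. Axes: z up along the lean, y along the width, x outwards from the backrest (medal side). 4 mm of play towards +x. Pink tabs 30 x 16 x 44 mm outside both sides of the rack mark this slot.
- easel_place (a point): Where the centre of a board fully home on the fixed metal easel comes to be: bottom edge on the ledge, back flat on the backrest, centred; 65 mm up from the ledge. Axes: z up along the backrest, leaning 35 degrees (top towards the robot), y along width, x outwards (medal side). Backrest 90 wide x 80 mm high; front lip 12 mm high, 18 mm from the backrest; ledge 22 mm above the counter.
- loupe: Black magnifier, 42 mm across, 34 mm high, standing loose on the counter; origin under its centre. Bystander.
- coin_tube: Tube of gold coins with black end caps, 40 mm across, 66 mm high, standing loose; origin under its centre. Bystander.
- wood_box: Dark wooden box 98 x 138 x 88 mm, loose; origin under its centre. Bystander.
- red_case: Closed red case 110 x 140 x 50 mm, loose; origin under its centre. Bystander.
There are look-alikes about, which are no part of the job. Of the things that look like the part that bears red_board_center, the smaller one is meant. Leave any white look-alike of the part that bears blue_board_center alone.

How it is judged:
By the outcome, as a careful person would: the job done as asked, in the order asked, and still so for the second after the job is handed in, with the robot touching nothing.
It also fails if it takes over 67 s, if anything falls off the work surface, if the arm or the gripper's body presses on something with over 40 N, if the wrist force passes 120 N, or if a joint passes its speed limit or range.

ROBOT

A 7-joint arm with a two-finger parallel gripper is mounted at the origin on the work surface. World frame = base frame: x ahead of the robot, y to its left, z up, the work surface at z = 0. Lengths are in m, angles in rad, forces in N, time in s.
With the tool pointing down it reaches from about 0.35 to 0.9 m from the base axis. Payload 7.2 kg.
Tool frame: the origin (TCP) lies midway between the tips of the shut fingers; the grasp point (between the pads) lies 19 mm behind it; z points along the fingers, y is the direction in which the jaws open and shut (so a half turn about z gives the same grasp; the last joint's range is limited). The gripper opens to 85 mm and grips with 20 to 120 N. Pads are 22 mm wide; open, the fingers measure 114 mm over their backs; the gripper's body (76 mm by 85 mm) begins 54 mm behind the grasp point. The pads swing forward as they close: fully open they stand 13 mm farther back than shut.
Start: joints at [1.061, 0.411, -0.013, 1.596, 0.006, 1.134, -0.082], TCP at [0.267, -0.565, 0.194] pointing down, gripper open.
Joint ranges: [-2.95, 2.95], [-0.29, 1.99], [-1.47, 1.44], [0.14, 2.54], [-1.03, 4.17], [0.13, 1.85], [-2.86, 2.86]. Speed limits (rad/s): [2.39, 2.39, 3.01, 3.01, 3.14, 3.14, 3.14].

INTERFACE

Orientations are given as a rotation vector (axis times angle).
In Python, from rig import movep, line_to, move_j, gripper_to, wait, inverse_kinematics, observe, get_image, MotionError, close_job, boxes_of gives the robot as it stands. Calls block until the motion is done:
- movep(position, orientation): joint-space move of the TCP to a pose.
- line_to(position, max_speed=0.15, attitude=None, contact_N=None): straight line of the TCP; attitude=None keeps the orientation; max_speed is the mean speed in m/s. With contact_N (N) it stops when the force on the tool has changed by that much, and returns True; else False.
- move_j(angles): joint-space move.
- gripper_to(opening, effort=None): opening from 0.0 (shut) to 1.0 (fully open); effort is the grip in N (None keeps the last); returns when the fingers have stopped.
- wait(seconds).
- inverse_kinematics(position, orientation): joint angles nearest the present ones, or None.
- observe(): the state.
- get_image(name): name is "scene" or "top" or "wrist"; returns a dict with "frame" (400x640x3 uint8, red, green, blue), "z_map" (400x640 float32, m along the optical axis (not along the pixel's ray), 0 where there is no reading), "fx", "fy", "cx", "cy" (pixels), "k1" (the pictures are not rectified: a ray, as slopes to the right and down, at radius r is drawn at 1 + k1 r^2 times it, then the intrinsics apply), "cam_to_world" (4x4, takes a point from camera to world coordinates). Camera axes: x right, y up, looking along -z (the intrinsics and any distortion apply to the point x, -y, -z); pixel columns grow to the right and rows downward; lengths in m; the calibration is good to about 2 mm. A picture is of the moment at which its call begins.
A pose or a line that the arm cannot do raises MotionError and nothing moves.
- close_job(): hands the job in, once; it reports no verdict.
Trained networks look in the newest picture that a camera, given by its name, has taken for a name from the list of things; names that differ only in an ending like _2 or _b are one class to them, and where a whole thing is asked for, a point or a joint stands for the part that bears it (a point fixed in the world has none). Each returns a list of dicts, best first, with "confidence" (0 to 1); they miss things now and then, are a little off and sometimes report something else, mostly with a low value. They report only what shows in the picture. A call takes as long as a camera call. They do not tell look-alikes from the thing itself.
- boxes_of(camera, query): "centre" ([row, column] in pixels, amid what is visible of it).
The state is a dict: "time": time; "q": joint angles; "joint_velocities": joint speeds; "joint_efforts": joint torques, N m; "tool_pos": TCP position; "tool_rot": TCP orientation; "ft_force": force on the tool from outside, world axes, zero at the start; "wrist_torque": the same for the moment, N m; "grip_width": opening from 0.0 (shut) to 1.0 (fully open).
Only numpy, scipy, OpenCV 4.12 (cv2) and the standard library are available. Lean on these libraries where they do the work, as an engineer would, in place of code of your own. Each camera call takes 0.05 s, during which the arm holds its last target.

## Working session

There is one attempt and no reset: what is moved stays moved. The work goes in short steps, each a Python script; the robot and the scene stay as the last script left them, time stands still between calls to the robot, and variables do not carry over. Pictures are saved under pics/ and viewed, and the job is handed in when it is done.

```bash
ls -la; mkdir -p pics
cat > h.py <<'E'
import numpy as np, cv2
from rig import *
from scipy.spatial.transform import Rotation as R
def save(im,name,crop=None,scale=1):
    f=im["frame"][...,::-1]
    if crop: f=f[crop[0]:crop[1],crop[2]:crop[3]]
    f=cv2.resize(f,None,fx=scale,fy=scale,interpolation=cv2.INTER_CUBIC)
    cv2.imwrite("pics/"+name,f)
def cloud(im):
    z=im["z_map"];h,w=z.shape
    u,v=np.meshgrid(np.arange(w),np.arange(h))
    xd=(u-im["cx"])/im["fx"];yd=(v-im["cy"])/im["fy"];x,y=xd.copy(),yd.copy()
    for _ in range(10):
        s=1+im["k1"]*(x*x+y*y);x=xd/s;y=yd/s
    P=np.stack([x*z,-y*z,-z,np.ones_like(z)],-1)@np.array(im["cam_to_world"]).T
    P=P[...,:3];P[z==0]=np.nan
    return P
def proj(im,p):
    c=np.linalg.inv(im["cam_to_world"])@np.r_[p,1]
    x=c[0]/-c[2];y=-c[1]/-c[2];s=1+im["k1"]*(x*x+y*y)
    return im["fx"]*x*s+im["cx"],im["fy"]*y*s+im["cy"]
E
python3 - <<'E'
from h import *
for n in("scene","top","wrist"):
    im=get_image(n);save(im,n+"0.png");P=cloud(im);np.savez("/tmp/%s0.npz"%n,P=P,f=im["frame"])
    print(n,im["fx"],im["k1"],np.round(im["cam_to_world"],3).tolist())
    for q in["red_board_center","blue_board_center","green_board_center","rack","easel_place","free_slot","loupe","coin_tube","wood_box","red_case"]:
        try:
            for b in boxes_of(n,q):
                r,c=map(int,b["centre"]);print(q,b,np.round(P[r,c],3))
        except Exception as e: print(q,e)
o=observe();print(o)
E
```

```text
total 12
drwxr-xr-x  3 agent agent 4096 Dec  6 21:08 .
drwxr-xr-x 23 root  root  4096 Dec  6 21:08 ..
drwxr-xr-x  2 agent agent 4096 Dec  6 21:08 pics
scene 509.41656066663904 -0.1465817514912074 [[0.101, -0.722, 0.685, 1.533], [0.995, 0.068, -0.076, -0.101], [0.008, 0.689, 0.725, 1.125], [0.0, 0.0, 0.0, 1.0]]
red_board_center {'centre': [187.0, 195.9], 'confidence': 0.58} [ 0.381 -0.337  0.016]
blue_board_center {'centre': [191.3, 366.0], 'confidence': 0.73} [0.532 0.168 0.101]
blue_board_center {'centre': [190.3, 427.3], 'confidence': 0.65} [0.455 0.384 0.009]
green_board_center {'centre': [169.4, 361.0], 'confidence': 0.62} [0.45  0.167 0.11 ]
rack {'centre': [230.6, 368.6], 'confidence': 0.55} [0.627 0.162 0.041]
free_slot {'centre': [233.0, 353.8], 'confidence': 0.53} [0.608 0.124 0.011]
loupe {'centre': [175.8, 309.0], 'confidence': 0.46} [0.368 0.021 0.022]
coin_tube {'centre': [263.8, 306.2], 'confidence': 0.73} [ 0.733 -0.023  0.053]
wood_box {'centre': [246.0, 454.5], 'confidence': 0.67} [0.745 0.367 0.09 ]
red_case {'centre': [273.3, 175.8], 'confidence': 0.73} [ 0.737 -0.
[... 1563 characters left out ...]
ay([ 1.0608264 ,  0.41113071, -0.01271268,  1.5962336 ,  0.00559401,
        1.13433333, -0.08223391]), 'joint_velocities': array([-1.62995080e-03, -3.87049679e-04, -1.56252364e-04,  3.51039666e-04,
       -4.04968102e-05,  5.89710358e-04, -7.95446696e-04]), 'joint_efforts': array([ 5.53786197e-05, -6.00390673e+01,  6.81359600e-01, -2.99739236e+01,
        1.39942885e-02,  1.97752233e-03,  4.83431236e-06]), 'tool_pos': array([ 0.26719544, -0.56497094,  0.19426449]), 'tool_rot': array([-3.06520180e+00, -6.88262805e-01,  1.59760405e-05]), 'ft_force': array([-0.37698079,  0.7464574 ,  0.40007921]), 'wrist_torque': array([-0.01776988,  0.03898887,  0.00458088]), 'grip_width': 0.9986323074490886}
```

View pics/scene0.png

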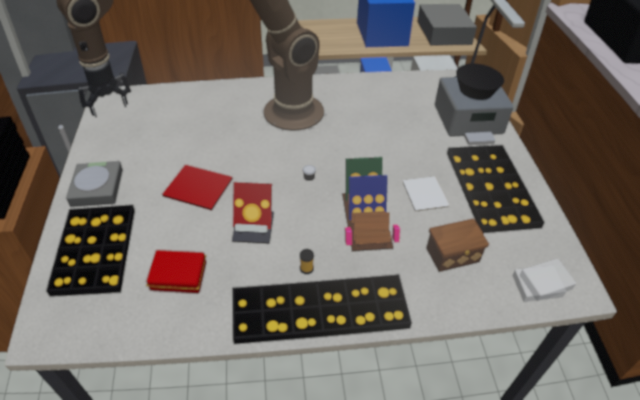

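View pics/top0.png

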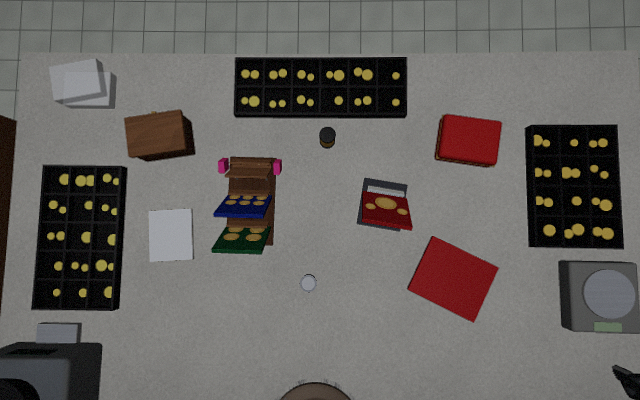

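View pics/wrist0.png

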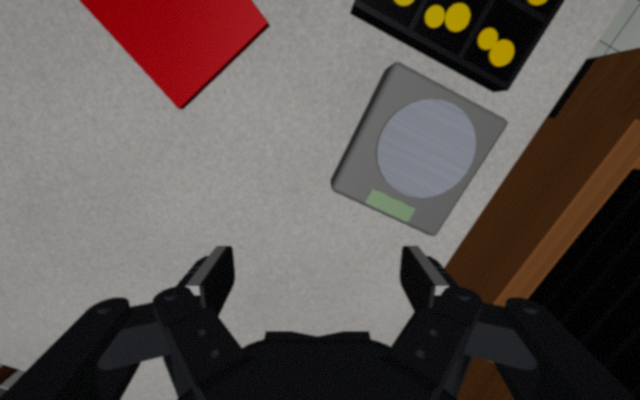

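The top view shows the following:
- The red candidates are the small medal board on the easel (row 205, col 386), a larger plain red plate lying flat (280, 454), and the red case (138, 468). I choose the one on the easel, which is smaller and has medals.
- The blue candidates are the blue board in the rack (207, 245) and a white sheet (235, 172). I choose the blue one.
- The green board is in the rear slot. The free slot is the front one, between the pink tabs at (166, 223) and (166, 277).

Next I'll check close crops and measure the planes.

```bash
cat > seg.py <<'E'
from h import *
def boards(npz,verbose=True):
    d=np.load(npz);P=d["P"];f=d["f"];hsv=cv2.cvtColor(f,cv2.COLOR_RGB2HSV)
    H,S,V=[hsv[...,i].astype(int) for i in range(3)]
    out={}
    roi={"red":((0.45,0.72),(-0.3,-0.05)),"blue":((0.42,0.75),(0.05,0.28)),"green":((0.35,0.7),(0.05,0.28))}
    for n,((xa,xb),(ya,yb)) in roi.items():
        m={"red":((H<8)|(H>172))&(S>150)&(V>60),"blue":(H>105)&(H<135)&(S>80),"green":(H>50)&(H<90)&(S>60)}[n]
        m&=(P[...,0]>xa)&(P[...,0]<xb)&(P[...,1]>ya)&(P[...,1]<yb)&(P[...,2]>0.015)
        k,l,st,_=cv2.connectedComponentsWithStats(m.astype(np.uint8))
        if k<2: print(n,"none");continue
        i=1+np.argmax(st[1:,4]);
        mm=cv2.morphologyEx((l==i).astype(np.uint8),cv2.MORPH_CLOSE,np.ones((5,5)))>0
        er=cv2.erode(mm.astype(np.uint8),np.ones((3,3)))>0
        Q=P[er];Q=Q[np.isfinite(Q).all(1)]
        for _ in range(5):
            c=Q.mean(0);nrm=np.linalg.svd(Q-c)[2][2];r=(Q-c)@nrm;Q=Q[abs(r)<max(0.003,2.5*r.std())]
        c=Q.mean(0);nrm=np.linalg.svd(Q-c)[2][2]
        if nrm[0]<0:nrm=-nrm
        lean=np.degrees(np.arctan2(nrm[2],np.hypot(nrm[0],nrm[1])));yaw=np.degrees(np.arctan2(nrm[1],nrm[0]))
        u=np.array([-nrm[1],nrm[0],0]);u/=np.linalg.norm(u);w=np.cross(nrm,u)
        A=P[mm];A=A[np.isfinite(A).all(1)];A=A[abs((A-c)@nrm)<0.01]
        a=(A-c)@u;b=(A-c)@w
        rect=cv2.minAreaRect(np.stack([a,b],1).astype(np.float32)*1000)
        print(npz,n,len(Q),"c",np.round(c,4),"lean %.1f yaw %.1f"%(lean,yaw),"res %.4f"%((Q-c)@nrm).std(),"rect",np.round(np.array(rect[0]+rect[1]+(rect[2],)),1),"a",np.round(np.percentile(a,[1,99]),4),"b",np.round(np.percentile(b,[1,99]),4))
        top=c+w*b.max()+u*(a.min()+a.max())/2
        print("   topmid",np.round(top,4))
E
python3 - <<'E'
from seg import *
for n in("scene","top"):boards("/tmp/%s0.npz"%n)
d=np.load("/tmp/top0.npz");f=d["f"][...,::-1]
cv2.imwrite("pics/c1.png",cv2.resize(f[140:270,200:430],None,fx=3.4,fy=3.4,interpolation=cv2.INTER_CUBIC))
d=np.load("/tmp/scene0.npz");f=d["f"][...,::-1]
cv2.imwrite("pics/c2.png",cv2.resize(f[140:290,210:430],None,fx=3.5,fy=3.5,interpolation=cv2.INTER_CUBIC))
E
```

```text
/tmp/scene0.npz red 628 c [ 0.5271 -0.1565  0.0933] lean 34.4 yaw -9.4 res 0.0028 rect [  1.4 -17.7 121.2 104.3  89. ] a [-0.0493  0.0495] b [-0.0691  0.0416]
   topmid [ 0.5031 -0.1518  0.129 ]
/tmp/scene0.npz blue 579 c [0.5276 0.1707 0.1149] lean 24.6 yaw -1.2 res 0.0027 rect [  0.8 -31.  107.4 125.9   0.3] a [-0.0525  0.0531] b [-0.0706  0.0307]
   topmid [0.5143 0.1715 0.1441]
/tmp/scene0.npz green 344 c [0.4468 0.1731 0.122 ] lean 22.2 yaw -1.2 res 0.0028 rect [  0.5  -3.  100.9  51.7   2. ] a [-0.0485  0.05  ] b [-0.0264  0.0199]
   topmid [0.4385 0.174  0.1424]
/tmp/top0.npz red 803 c [ 0.5252 -0.155   0.095 ] lean 35.1 yaw -9.2 res 0.0008 rect [ -1.  -21.6 133.8 108.5  89.8] a [-0.0542  0.0522] b [-0.0847  0.0442]
   topmid [ 0.4992 -0.1516  0.1322]
/tmp/top0.npz blue 631 c [0.5303 0.168  0.1092] lean 25.7 yaw -1.0 res 0.0008 rect [  4.5 -27.2 131.  109.3  89.9] a [-0.0498  0.0579] b [-0.0826  0.037 ]
   topmid [0.5138 0.1728 0.1437]
/tmp/top0.npz green 596 c [0.4504 0.1715 0.1135] lean 25.2 yaw -1.1 res 0.0008 rect [  2.8 -32.4 130.9 109.4  89.9] a [-0.0517  0.056 ] b [-0.0838  0.0319]
   topmid [0.4364 0.1745 0.1435]
```

View pics/c1.png

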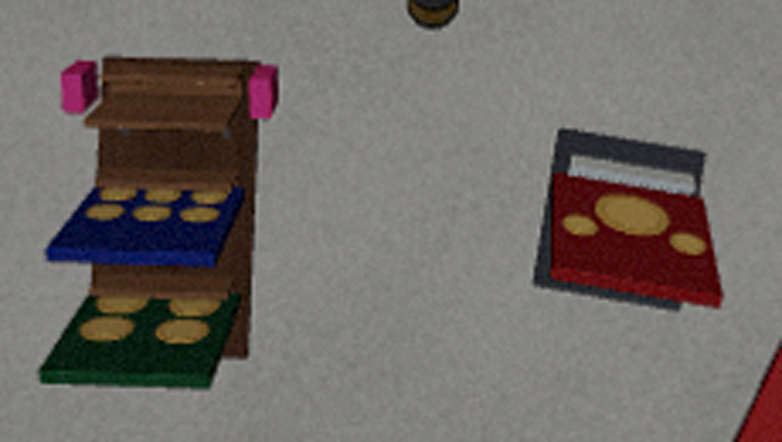

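View pics/c2.png

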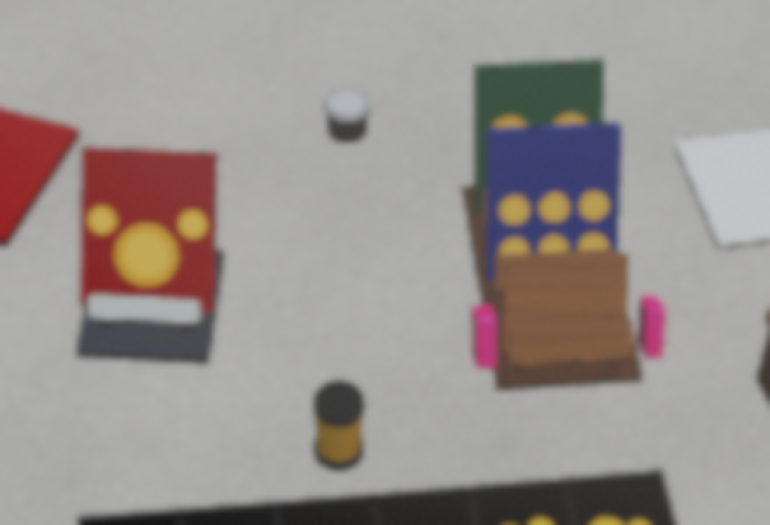

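The crops confirm the choice: red board with 1 large and 2 small medals at crop c1 (635, 235), blue with six medals at (150, 225), and an empty slot between the pink tabs at (80, 90) and (263, 92). Now I'll check IK and move to a wrist view of the red board.

```bash
cat >> h.py <<'E'
def frame(lean,yaw):
    l,y=np.radians(lean),np.radians(yaw)
    n=np.array([np.cos(l)*np.cos(y),np.cos(l)*np.sin(y),np.sin(l)]);u=np.array([-np.sin(y),np.cos(y),0]);w=np.cross(n,u)
    return n,u,w
def toolrot(F,s=1):
    n,u,w=F
    return R.from_matrix(np.stack([s*u,s*n,-w],1)).as_rotvec()
def tcp_for(F,c,up=0.048,clear=0):
    # TCP when grasp point is `up` above board centre, retreated by clear
    return np.asarray(c)+F[2]*(up-0.019+clear)
E
python3 - <<'E'
from h import *
Fr=frame(35,-9.2);Fb=frame(25,-1.1)
cr=np.array([0.4992,-0.1516,0.1322])-.065*Fr[2]-.005*Fr[0]
cb=np.array([0.5138,0.1728,0.1437])-.065*Fb[2]-.005*Fb[0]
cg=np.array([0.4364,0.1745,0.1435])-.065*Fb[2]-.005*Fb[0]
cf=2*cb-cg
print("cr",cr,"cb",cb,"cf",cf)
for s in(1,-1):
  for nm,F,c in(("red",Fr,cr),("easelpl",Fr,cr),("free",Fb,cf),("blue",Fb,cb)):
    for cl in(0,0.09,0.14):
      q=inverse_kinematics(tcp_for(F,c,clear=cl),toolrot(F,s));print(s,nm,cl,None if q is None else np.round(q,2))
o=observe();Rt=R.from_rotvec(o["tool_rot"]).as_matrix()
im=get_image("wrist");C=np.array(im["cam_to_world"]);print(np.round(Rt.T@(C[:3,3]-o["tool_pos"]),3),np.round(Rt.T@C[:3,:3],2).tolist())
# rack geometry
P=np.load("/tmp/top0.npz")["P"];f=np.load("/tmp/top0.npz")["f"];hsv=cv2.cvtColor(f,cv2.COLOR_RGB2HSV)
m=((hsv[...,0]>145)&(hsv[...,0]<172)&(hsv[...,1]>120)).astype(np.uint8)
k,l,st,ce=cv2.connectedComponentsWithStats(m)
for i in range(1,k):
  if st[i,4]>15:
    Q=P[l==i];t=Q[Q[:,2]>0.038];print(st[i],np.nanmin(Q,0),np.nanmax(Q,0),"top",len(t),t.min(0) if len(t) else 0,t.max(0) if len(t) else 0)
E
```

```text
cr [ 0.5319598  -0.15690593  0.07608723] cb [0.53673442 0.17235964 0.0826769 ] cf [0.61413442 0.17065964 0.0828769 ]
1 red 0 [ 1.29  0.41 -1.2   2.4   1.75  0.35 -1.57]
1 red 0.09 [ 0.65 -0.08 -0.38  2.44 -0.51  0.18  0.57]
1 red 0.14 [ 0.71 -0.22 -0.38  2.43 -0.52  0.35  0.6 ]
1 easelpl 0 [ 1.29  0.41 -1.2   2.4   1.75  0.35 -1.57]
1 easelpl 0.09 [ 0.65 -0.08 -0.38  2.44 -0.51  0.18  0.57]
1 easelpl 0.14 [ 0.71 -0.22 -0.38  2.43 -0.52  0.35  0.6 ]
1 free 0 [ 0.15  0.41 -0.77  2.05  0.98  0.62 -1.32]
1 free 0.09 [ 0.21  0.22 -0.82  2.04  0.67  0.68 -1.06]
1 free 0.14 [ 0.48  0.17 -1.11  2.01  0.59  0.77 -0.99]
1 blue 0 [ 0.13  0.3  -0.8   2.2   0.97  0.57 -1.43]
1 blue 0.09 [ 0.11  0.06 -0.75  2.18  0.53  0.63 -1.04]
1 blue 0.14 [ 0.92 -0.13 -1.41  2.13  0.14  0.66 -0.62]
-1 red 0 [ 1.29  0.41 -1.2   2.4   1.75  0.35  1.57]
-1 red 0.09 [ 0.81 -0.07 -0.52  2.44 -0.57  0.19 -2.5 ]
-1 red 0.14 [ 0.86 -0.22 -0.5   2.42 -0.62  0.37 -2.44]
-1 easelpl 0 [ 1.29  0.41 -1.2   2.4   1.75  0.35  1.57]
-1 easelpl 0.09 [ 0.81 -0.07 -0.52  2.44 -0.57  0.19 -2.5 ]
-1 easelpl 0.14 [ 0.86 -0.22 -0.5   2.42 -0.62  0.37 -2.44]
-1 free 0 [ 0.45  0.64 -1.24  2.03  1.25  0.9   1.66]
-1 free 0.09 [ 0.5   0.36 -1.22  2.03  0.88  0.81  1.92]
-1 free 0.14 [ 0.56  0.21 -1.22  2.    0.65  0.8   2.11]
-1 blue 0 [ 0.44  0.48 -1.23  2.19  1.18  0.79  1.56]
-1 blue 0.09 [ 0.57  0.16 -1.26  2.16  0.68  0.69  1.98]
-1 blue 0.14 [-1.09 -0.12  0.39  2.2   0.48  0.76  2.13]
[ 0.071  0.001 -0.181] [[0.0, 0.96, 0.28], [1.0, -0.0, -0.0], [-0.0, 0.28, -0.96]]
[218 158  11  15 136] [ 0.62087611  0.22993542 -0.00374265] [0.6607505  0.26311093 0.06142716] top 105 [0.62087611 0.22993542 0.03803348] [0.65564752 0.24640065 0.06142716]
[273 159   9  16 123] [0.61733957 0.09471788 0.00935498] [0.66036261 0.11696435 0.06139086] top 102 [0.61733957 0.09491661 0.03857282] [0.65198629 0.11154771 0.06139086]
```

Run:
```python
from h import *
Fr=frame(35,-9.2)
cr=np.array([0.4992,-0.1516,0.1322])-.065*Fr[2]-.005*Fr[0]
gripper_to(0.45,40)
movep(tcp_for(Fr,cr,clear=0.09),toolrot(Fr,1))
o=observe();print(o["time"],o["q"].round(2),o["tool_pos"].round(4),tcp_for(Fr,cr,clear=0.09).round(4))
for cl in(.08,.06,.04,.02,0):
    q=inverse_kinematics(tcp_for(Fr,cr,clear=cl),toolrot(Fr,1));print(cl,q.round(2))
im=get_image("wrist");save(im,"w1.png");np.savez("/tmp/w1.npz",P=cloud(im),f=im["frame"])
from seg import boards
boards("/tmp/w1.npz")
```

```text
3.9 [ 0.65 -0.07 -0.38  2.44 -0.51  0.18  0.57] [ 0.4653 -0.1467  0.1741] [ 0.4646 -0.146   0.1736]
0.08 [ 0.65 -0.05 -0.39  2.44 -0.51  0.15  0.58]Traceback (most recent call last):
  File "<stdin>", line 8, in <module>
AttributeError: 'NoneType' object has no attribute 'round'
```

The current wrist branch runs into the J6 limit. I'll fit a kinematic model from the IK oracle, which costs no robot time, so I can choose a workable elbow swivel.

```bash
cat > fk.py <<'E'
import numpy as np
from scipy.spatial.transform import Rotation as R
def fk(p,q):
    # p: 7x(rotvec axis 3, point 3)+ M (rotvec3,pos3); q Nx7
    q=np.atleast_2d(q);N=len(q);Rm=np.repeat(np.eye(3)[None],N,0);t=np.zeros((N,3))
    for i in range(7):
        a=p[6*i:6*i+3];a=a/np.linalg.norm(a);c=p[6*i+3:6*i+6]
        Ri=R.from_rotvec(q[:,i:i+1]*a).as_matrix();ti=c-Ri@c
        t=t+np.einsum('nij,nj->ni',Rm,ti);Rm=Rm@Ri
    M=R.from_rotvec(p[42:45]).as_matrix()
    return Rm@M,t+np.einsum('nij,j->ni',Rm,p[45:48])
E
python3 - <<'E'
from h import *
from fk import fk
import itertools
from scipy.optimize import least_squares
rng=np.random.default_rng(0);X=[];Q=[]
for _ in range(600):
    pos=np.array([rng.uniform(.2,.75),rng.uniform(-.6,.6),rng.uniform(.05,.5)])
    ro=(R.from_rotvec(rng.normal(0,.5,3))*R.from_euler('z',rng.uniform(-3,3))*R.from_euler('x',np.pi)).as_rotvec()
    q=inverse_kinematics(pos,ro)
    if q is not None:X.append(np.r_[pos,ro]);Q.append(q)
X=np.array(X);Q=np.array(Q);print(len(Q));o=observe()
print(Q.std(0).round(2))
Rt=R.from_rotvec(X[:,3:]).as_matrix()
best=None
def res(p,idx):
    Rm,t=fk(p,Q[idx]);return np.r_[(t-X[idx,:3]).ravel(),0.3*(Rm-Rt[idx]).ravel()]
idx=np.arange(min(len(Q),60))
for s in itertools.product([-1,1],repeat=4):
    p=[];ax=[[0,0,s[0]],[0,1,0],[0,0,s[1]],[0,1,0],[0,0,s[2]],[0,1,0],[0,0,s[3]]]
    z=[0,.3,0,.7,0,1.05,0]
    for a,h in zip(ax,z):p+=a+[0,0,h]
    i=0
    p=np.array(p+[0,0,0.001,0,0,1.3],float)
    r=least_squares(res,p,args=(idx,),max_nfev=40)
    print(s,r.cost)
    if best is None or r.cost<best.cost:best=r
r=least_squares(res,best.x,args=(np.arange(len(Q)),),max_nfev=100)
e=fk(r.x,Q)[1]-X[:,:3];print(r.cost,np.linalg.norm(e,axis=1).max())
t=fk(r.x,o["q"])[1];print(t,o["tool_pos"])
np.save("fkp.npy",r.x)
E
```

```text
406
[0.88 0.35 0.77 0.42 0.74 0.44 1.73]
(-1, -1, -1, -1) 7.852132666084376e-20
(-1, -1, -1, 1) 8.313235343627273
(-1, -1, 1, -1) 1.5332283839797556e-20
(-1, -1, 1, 1) 9.079672656866592
(-1, 1, -1, -1) 1.0602009116030344e-16
(-1, 1, -1, 1) 13.246276505203255
(-1, 1, 1, -1) 1.5256124892307672e-15
(-1, 1, 1, 1) 11.936686014835136
(1, -1, -1, -1) 4.3012024540320164e-19
(1, -1, -1, 1) 8.313276818777783
(1, -1, 1, -1) 11.578036736042266
(1, -1, 1, 1) 12.738761402865297
(1, 1, -1, -1) 2.988049704980426e-19
(1, 1, -1, 1) 9.44628240345487
(1, 1, 1, -1) 7.341547315255125e-05
(1, 1, 1, 1) 11.844948651810292
6.566931764757296e-20 1.0479023971085775e-10
[[ 0.46527899 -0.14672042  0.17408836]] [ 0.46527899 -0.14672042  0.17408836]
```

```bash
cat >> fk.py <<'E'
from scipy.optimize import least_squares
PP=np.load("fkp.npy")
LO=np.array([-2.95,-0.29,-1.47,0.14,-1.03,0.13,-2.86]);HI=np.array([2.95,1.99,1.44,2.54,4.17,1.85,2.86])
def ik(pos,rv,q0,reg=0.0,qref=None):
    Rt=R.from_rotvec(rv).as_matrix()
    def res(q):
        Rm,t=fk(PP,q);return np.r_[(t[0]-pos)*10,2*(Rm[0]-Rt).ravel(),reg*(q-(q0 if qref is None else qref))]
    r=least_squares(res,np.clip(q0,LO+.02,HI-.02),bounds=(LO+.01,HI-.01))
    Rm,t=fk(PP,r.x)
    ok=np.linalg.norm(t[0]-pos)<2e-4*(1+50*(reg>0)) and np.abs(Rm[0]-Rt).max()<1e-3*(1+50*(reg>0))
    return r.x if ok else None
def margin(q): return np.min(np.minimum(q-LO,HI-q))
def ikpath(poses,q0):
    q=[q0]
    for p,r in poses:
        a=ik(p,r,q[-1],reg=0.01)
        if a is None:return None
        a=ik(p,r,a)
        if a is None or np.abs(a-q[-1]).max()>0.5:return None
        q.append(a)
    return q
E
python3 - <<'E'
from h import *;from fk import *
rng=np.random.default_rng(1)
Fr=frame(35,-9.2);Fb=frame(25,-1.1)
cr=np.array([0.4992,-0.1516,0.1322])-.065*Fr[2]-.005*Fr[0]
cb=np.array([0.5138,0.1728,0.1437])-.065*Fb[2]-.005*Fb[0];cg=np.array([0.4364,0.1745,0.1435])-.065*Fb[2]-.005*Fb[0];cf=2*cb-cg
for s in(1,-1):
  for nm,F,c in(("red",Fr,cr),("free",Fb,cf),("blue",Fb,cb)):
    sols=[]
    for _ in range(60):
        q=ik(tcp_for(F,c),toolrot(F,s),rng.uniform(LO,HI))
        if q is not None: sols.append((margin(q),q))
    sols.sort(key=lambda a:-a[0])
    print(s,nm,len(sols))
    for m,q in sols[:8]:
        d=[]
        for cl in(.05,.1,.15,.2,.25):
            a=ik(tcp_for(F,c,clear=cl),toolrot(F,s),q if not d else d[-1]);
            if a is None:break
            d.append(a)
        print("%.2f"%m,q.round(2),len(d),d[-1].round(2) if d else "")
E
```

```text
1 red 46
0.14 [ 1.31  0.44 -1.24  2.4   1.74  0.37 -1.55] 3 [ 1.13 -0.27 -0.68  2.41 -0.78  0.45  0.89]
0.14 [ 1.3   0.42 -1.22  2.4   1.74  0.36 -1.56] 3 [ 1.14 -0.27 -0.69  2.41 -0.79  0.46  0.89]
0.14 [ 1.27  0.4  -1.18  2.4   1.76  0.33 -1.58] 3 [ 1.14 -0.27 -0.69  2.41 -0.79  0.46  0.89]
0.14 [ 1.26  0.39 -1.17  2.4   1.76  0.32 -1.59] 3 [ 1.03 -0.26 -0.61  2.41 -0.72  0.43  0.82]
0.14 [ 1.24  0.38 -1.14  2.4   1.78  0.3  -1.61] 3 [ 1.03 -0.26 -0.61  2.41 -0.72  0.43  0.82]
0.14 [ 1.22  0.36 -1.11  2.4   1.79  0.29 -1.63] 3 [ 1.03 -0.26 -0.61  2.41 -0.72  0.43  0.82]
0.14 [ 1.22  0.36 -1.11  2.4   1.79  0.28 -1.63] 3 [ 1.03 -0.26 -0.61  2.41 -0.72  0.43  0.82]
0.08 [ 1.1   0.3  -0.96  2.4   1.88  0.21 -1.74] 3 [ 1.03 -0.26 -0.61  2.41 -0.72  0.43  0.82]
1 free 31
0.50 [ 0.29  0.49 -0.97  2.04  1.1   0.72 -1.4 ] 5 [ 0.55 -0.12 -1.03  1.92  0.14  0.9  -0.57]
0.50 [ 0.25  0.46 -0.91  2.04  1.06  0.68 -1.38] 5 [ 0.51 -0.11 -0.99  1.92  0.15  0.9  -0.59]
0.50 [ 0.22  0.45 -0.87  2.04  1.04  0.66 -1.36] 5 [ 0.53 -0.11 -1.01  1.92  0.14  0.9  -0.58]
0.49 [ 0.21  0.44 -0.86  2.05  1.03 
[... 2820 characters left out ...]
0.24 -0.49  2.05  0.18  0.96  2.42]
0.35 [ 0.28  0.36 -0.99  2.19  1.06  0.65  1.65] 5 [-0.21 -0.24 -0.43  2.05  0.2   0.97  2.39]
0.33 [-0.02  0.26 -0.62  2.21  0.9   0.52  1.77] 5 [-0.45 -0.23 -0.25  2.06  0.27  0.99  2.31]
0.33 [-0.12  0.24 -0.52  2.21  0.85  0.5   1.81] 5 [-0.34 -0.23 -0.33  2.06  0.24  0.98  2.34]
0.33 [ 0.39  0.43 -1.14  2.19  1.14  0.73  1.59] 5 [-0.11 -0.24 -0.51  2.05  0.17  0.96  2.43]
0.33 [-0.14  0.24 -0.49  2.21  0.84  0.49  1.82] 5 [-0.34 -0.23 -0.33  2.06  0.24  0.98  2.34]
0.32 [-0.14  0.24 -0.48  2.22  0.84  0.49  1.82] 5 [-0.34 -0.23 -0.33  2.06  0.24  0.98  2.34]
0.32 [-0.3   0.22 -0.31  2.22  0.77  0.45  1.88] 5 [-0.39 -0.23 -0.29  2.06  0.25  0.98  2.33]
```

Run:
```python
from h import *;from fk import *
rng=np.random.default_rng(1)
Fr=frame(35,-9.2)
cr=np.array([0.4992,-0.1516,0.1322])-.065*Fr[2]-.005*Fr[0]
qc=observe()["q"]
for s in(1,-1):
    rv=toolrot(Fr,s);g=tcp_for(Fr,cr)
    seen=[]
    for _ in range(60):
        q=ik(g,rv,rng.uniform(LO,HI))
        if q is None or any(abs(q-a).max()<.08 for a in seen):continue
        seen.append(q)
    for q in sorted(seen,key=lambda a:a[0]):
        A=ikpath([(g+Fr[2]*d,rv) for d in np.arange(.01,.061,.01)],q)
        B=ikpath([(g+Fr[2]*.015,rv)]+[(g+Fr[2]*.015+[0,0,h],rv) for h in np.arange(.02,.201,.02)],q)
        print(s,"%.2f"%margin(q),q.round(2),"A",A and (round(min(map(margin,A)),2),A[-1].round(2)),"B",B and (round(min(map(margin,B)),2),B[-1].round(2)))
```

```text
1 0.02 [-0.33  0.19  0.63  2.48  4.15  0.2   2.19] A None B None
1 0.03 [-0.17  0.17  0.45  2.47  4.03  0.16  2.3 ] A None B None
1 0.01 [-0.07  0.17  0.33  2.47  3.95  0.14  2.39] A None B None
1 0.01 [ 0.91  0.25 -0.74  2.41  2.09  0.14 -1.98] A (np.float64(0.01), array([ 1.64,  0.21, -1.45,  2.41,  1.02,  0.17, -0.87])) B None
1 0.04 [ 0.99  0.27 -0.83  2.41  1.99  0.17 -1.87] A (np.float64(0.02), array([ 1.64,  0.21, -1.45,  2.41,  1.02,  0.17, -0.87])) B None
1 0.08 [ 1.1   0.3  -0.96  2.4   1.88  0.21 -1.74] A (np.float64(0.02), array([ 1.64,  0.21, -1.45,  2.41,  1.02,  0.17, -0.87])) B None
1 0.14 [ 1.26  0.39 -1.17  2.4   1.76  0.32 -1.59] A (np.float64(0.02), array([ 1.64,  0.21, -1.45,  2.41,  1.02,  0.17, -0.87])) B None
1 0.06 [ 1.4   0.57 -1.41  2.39  1.69  0.53 -1.47] A (np.float64(0.02), array([ 1.64,  0.21, -1.45,  2.41,  1.02,  0.17, -0.87])) B None
-1 0.03 [-0.31  0.19  0.62  2.48  4.14  0.19 -0.95] A None B None
-1 0.02 [-0.11  0.17  0.38  2.47  3.99  0.15 -0.79] A None B None
-1 0.01 [ 0.91  0.25 -0.74  2.41  2.09  0.14  1.16] A (np.float64(0.01), array([ 1.64,  0.21, -1.45,  2.41,  1.02,  0.17,  2.27])) B None
-1 0.05 [ 1.01  0.27 -0.86  2.41  1.96  0.18  1.31] A (np.float64(0.02), array([ 1.64,  0.21, -1.45,  2.41,  1.02,  0.17,  2.27])) B None
-1 0.11 [ 1.14  0.32 -1.01  2.4   1.84  0.24  1.44] A (np.float64(0.02), array([ 1.64,  0.21, -1.45,  2.41,  1.02,  0.17,  2.27])) B None
-1 0.14 [ 1.28  0.41 -1.2   2.4   1.75  0.34  1.57] A (np.float64(0.02), array([ 1.64,  0.21, -1.45,  2.41,  1.02,  0.17,  2.27])) B None
-1 0.13 [ 1.37  0.51 -1.34  2.39  1.71  0.46  1.64] A (np.float64(0.02), array([ 1.64,  0.21, -1.45,  2.41,  1.02,  0.17,  2.27])) B None
-1 0.01 [ 1.42  0.62 -1.46  2.39  1.69  0.59  1.7 ] A (np.float64(0.01), array([ 1.64,  0.21, -1.45,  2.41,  1.02,  0.17,  2.27])) B None
```

```bash
cat >> h.py <<'E'
def grasp(F,c,psi=0,s=1,up=0.048):
    """TCP position, rotvec, approach dir zt for gripping board centre c; psi in-plane tilt (deg)"""
    n,u,w=F;p=np.radians(psi);z=-w*np.cos(p)+u*np.sin(p);y=s*n;x=np.cross(y,z)
    return np.asarray(c)+up*w+0.019*z,R.from_matrix(np.stack([x,y,z],1)).as_rotvec(),z
E
cat > scan.py <<'E'
from h import *;from fk import *
rng=np.random.default_rng(1)
Fr=frame(35,-9.2);Fb=frame(25,-1.1)
cr=np.array([0.4992,-0.1516,0.1322])-.065*Fr[2]-.005*Fr[0]
cb=np.array([0.5138,0.1728,0.1437])-.065*Fb[2]-.005*Fb[0];cg=np.array([0.4364,0.1745,0.1435])-.065*Fb[2]-.005*Fb[0];cf=2*cb-cg
fwd=np.array([.7,0,.7])
for s in(1,-1):
 for psi in(-45,-30,-20,-10,0,10,20,30,45):
    g,rv,z=grasp(Fr,cr,psi,s);best=(-1,)
    for _ in range(25):
        q=ik(g,rv,rng.uniform(LO,HI))
        if q is None:continue
        A=ikpath([(g-z*d,rv) for d in np.arange(.01,.061,.01)]+[(g-z*.06+[0,0,h],rv) for h in (.02,.04)],q)
        B=ikpath([(g+Fr[2]*.015,rv)]+[(g+Fr[2]*.015+fwd*h,rv) for h in np.arange(.02,.15,.02)],q)
        m=min(margin(q),min(map(margin,A)) if A else -.1,min(map(margin,B)) if B else -.2)
        if m>best[0]:best=(m,q.round(2),A and A[-1].round(2),B and B[-1].round(2))
    print(s,psi,best)
E
python3 scan.py
```

```text
1 -45 (np.float64(0.2908105023301357), array([ 0.28,  0.68, -0.88,  2.24,  1.44,  1.5 , -1.98]), array([ 0.26,  0.53, -0.99,  2.2 ,  1.26,  1.55, -1.87]), array([ 0.34,  0.56, -0.91,  1.98,  1.37,  1.51, -1.62]))
1 -30 (np.float64(0.18494666875368182), array([ 0.59,  0.56, -1.07,  2.35,  1.55,  1.23, -1.89]), array([ 0.69,  0.33, -1.24,  2.31,  1.29,  1.18, -1.7 ]), array([ 0.68,  0.46, -1.14,  2.07,  1.37,  1.22, -1.5 ]))
1 -20 (np.float64(0.13422596533559084), array([ 0.77,  0.43, -1.07,  2.39,  1.62,  0.89, -1.81]), array([ 0.97,  0.09, -1.22,  2.36,  1.19,  0.69, -1.45]), array([ 0.85,  0.35, -1.15,  2.1 ,  1.28,  0.9 , -1.35]))
1 -10 (np.float64(0.11404543393267774), array([ 1.06,  0.41, -1.18,  2.41,  1.71,  0.62, -1.71]), array([ 1.19, -0.07, -1.11,  2.38,  0.7 ,  0.26, -0.79]), array([ 1.14,  0.35, -1.3 ,  2.12,  1.2 ,  0.68, -1.16]))
1 0 (-0.1, array([ 1.03,  0.28, -0.88,  2.41,  1.94,  0.18, -1.82]), None, array([ 1.32,  0.37, -1.34,  2.11,  0.95,  0.48, -0.82]))
1 10 (-0.1, array([ 1.46,  0.49, -1.22,  2.35,  1.38,  0.15, -1.03]), None, array([ 1.48,  0.52, -1.45,  2.08,  
[... 1727 characters left out ...]
e, array([ 1.48,  0.52, -1.45,  2.08,  0.76,  0.45,  2.65]))
-1 20 (np.float64(0.10431165322913999), array([ 1.38,  0.46, -0.95,  2.29, -0.91,  0.23, -1.77]), array([ 1.53,  0.2 , -0.93,  2.25, -0.87,  0.57, -1.85]), array([ 1.1 ,  0.28, -0.74,  2.05, -0.69,  0.49, -2.2 ]))
-1 30 (np.float64(0.2618756591923957), array([ 1.48,  0.62, -0.99,  2.2 , -0.67,  0.39, -1.88]), array([ 1.65,  0.42, -1.04,  2.15, -0.67,  0.67, -1.92]), array([ 1.3 ,  0.45, -0.92,  1.98, -0.62,  0.6 , -2.16]))
-1 45 (np.float64(0.4589155596393979), array([ 1.52,  0.82, -0.98,  2.05, -0.5 ,  0.65, -1.91]), array([ 1.63,  0.69, -1.01,  1.99, -0.51,  0.86, -1.95]), array([ 1.38,  0.69, -1.  ,  1.85, -0.54,  0.79, -2.12]))
```

```bash
cat > scan2.py <<'E'
from h import *;from fk import *
rng=np.random.default_rng(1)
Fb=frame(25,-1.1)
cb=np.array([0.5138,0.1728,0.1437])-.065*Fb[2]-.005*Fb[0];cg=np.array([0.4364,0.1745,0.1435])-.065*Fb[2]-.005*Fb[0];cf=2*cb-cg
s=1
for psi in(-30,-20):
  for nm,c in(("free",cf),("blue",cb)):
    g,rv,z=grasp(Fb,c,psi,s);best=(-1,)
    for _ in range(25):
        q=ik(g,rv,rng.uniform(LO,HI))
        if q is None:continue
        A=ikpath([(g-z*d,rv) for d in np.arange(.02,.061,.02)],q)
        B=ikpath([(g+Fb[2]*d,rv) for d in np.arange(.02,.141,.02)],q)
        m=min(margin(q),min(map(margin,A)) if A else -.1,min(map(margin,B)) if B else -.2)
        if m>best[0]:best=(m,q.round(2),A and A[-1].round(2),B and B[-1].round(2))
    print(s,psi,nm,best)
E
python3 scan2.py
```

```text
1 -30 free (np.float64(0.6220432585097264), array([-1.13,  0.59,  0.53,  1.88,  0.52,  0.86, -1.17]), array([-1.19,  0.52,  0.53,  1.84,  0.5 ,  0.98, -1.16]), array([-1.26,  0.33,  0.56,  1.88,  0.55,  1.12, -1.14]))
1 -30 blue (np.float64(0.5151118958673687), array([-0.76,  0.46, -0.1 ,  1.99,  0.81,  1.06, -1.54]), array([-0.81,  0.4 , -0.13,  1.94,  0.75,  1.18, -1.5 ]), array([-0.8 ,  0.23, -0.15,  1.96,  0.69,  1.29, -1.41]))
1 -20 free (np.float64(0.5610699035323432), array([-0.23,  0.51, -0.58,  1.91,  1.01,  1.03, -1.5 ]), array([-0.25,  0.43, -0.62,  1.89,  0.92,  1.11, -1.44]), array([-0.19,  0.27, -0.67,  1.89,  0.79,  1.18, -1.31]))
1 -20 blue (np.float64(0.4548700720099126), array([-0.28,  0.42, -0.62,  2.05,  0.98,  1.03, -1.61]), array([-0.29,  0.34, -0.67,  2.02,  0.87,  1.11, -1.54]), array([-0.23,  0.16, -0.71,  2.01,  0.72,  1.18, -1.38]))
```

```bash
cat > s1.py <<'E'
from h import *;from fk import *
rng=np.random.default_rng(1)
Fr=frame(35,-9.2);PSI=-25
cr=np.array([0.4992,-0.1516,0.1322])-.065*Fr[2]-.005*Fr[0]
g,rv,z=grasp(Fr,cr,PSI,1);best=(-1,)
for _ in range(25):
    q=ik(g,rv,rng.uniform(LO,HI))
    if q is None:continue
    A=ikpath([(g-z*d,rv) for d in np.arange(.01,.061,.01)]+[(g-z*.06+[.01*k,0,.02*k],rv) for k in (1,2,3,4,5)],q)
    m=min(margin(q),min(map(margin,A)) if A else -.1)
    if m>best[0]:best=(m,q,A[6],A[-1])
print([np.round(b,2) for b in best])
q0=observe()["q"];qm=best[3]
P=[fk(PP,q0+(qm-q0)*t)[1][0].round(3).tolist() for t in np.linspace(0,1,7)];print(P)
P=[fk(PP,best[3]+(best[2]-best[3])*t)[1][0].round(3).tolist() for t in np.linspace(0,1,4)];print(P)
np.save("/tmp/best.npy",np.array(best[1:]))
E
python3 s1.py
```

```text
[np.float64(0.15), array([ 0.55,  0.42, -0.9 ,  2.38,  1.57,  0.96, -1.86]), array([ 0.56,  0.26, -0.99,  2.39,  1.36,  0.93, -1.75]), array([ 0.68,  0.12, -1.02,  2.18,  1.08,  0.9 , -1.33])]
[[0.465, -0.147, 0.174], [0.456, -0.1, 0.154], [0.441, -0.079, 0.141], [0.433, -0.082, 0.139], [0.446, -0.101, 0.154], [0.481, -0.122, 0.189], [0.537, -0.132, 0.246]]
[[0.537, -0.132, 0.246], [0.52, -0.135, 0.21], [0.504, -0.135, 0.177], [0.487, -0.132, 0.146]]
```

```bash
cat > s2.py <<'E'
from h import *;from fk import *
q0=observe()["q"];b=np.load("/tmp/best.npy")
w1=q0+[0,-.15,0,-.45,0,.2,0]
def path(a,c,n=6):return [fk(PP,a+(c-a)*t)[1][0].round(3).tolist() for t in np.linspace(0,1,n)]
print(path(q0,w1,4));print(path(w1,b[2],6))
import sys
if len(sys.argv)>1:
    move_j(w1);move_j(b[2]);
    o=observe();print(o["time"],o["tool_pos"])
    im=get_image("wrist");save(im,"w1.png");np.savez("/tmp/w1.npz",P=cloud(im),f=im["frame"])
    from seg import boards
    boards("/tmp/w1.npz")
E
python3 s2.py
```

```text
[[0.465, -0.147, 0.174], [0.54, -0.153, 0.273], [0.596, -0.151, 0.385], [0.632, -0.139, 0.506]]
[[0.632, -0.139, 0.506], [0.604, -0.098, 0.391], [0.561, -0.087, 0.305], [0.526, -0.099, 0.254], [0.515, -0.121, 0.235], [0.537, -0.132, 0.246]]
```

```bash
sed -i 's/\[0,-.15,0,-.45,0,.2,0\]/[0,-.07,0,-.25,0,.12,0]/' s2.py; python3 s2.py go
```

```text
[[0.465, -0.147, 0.174], [0.508, -0.15, 0.224], [0.545, -0.152, 0.279], [0.578, -0.151, 0.337]]
[[0.578, -0.151, 0.337], [0.547, -0.1, 0.269], [0.51, -0.085, 0.221], [0.488, -0.097, 0.201], [0.496, -0.12, 0.209], [0.537, -0.132, 0.246]]
6.3333 [ 0.53597262 -0.13228821  0.24529455]
/tmp/w1.npz red 2599 c [ 0.5212 -0.1403  0.1053] lean 35.4 yaw -8.9 res 0.0009 rect [-14.7 -31.6 107.7 131.8   0. ] a [-0.0656  0.0387] b [-0.0891  0.0336]
   topmid [ 0.4993 -0.1518  0.1332]
blue none
green none
```

View pics/w1.png

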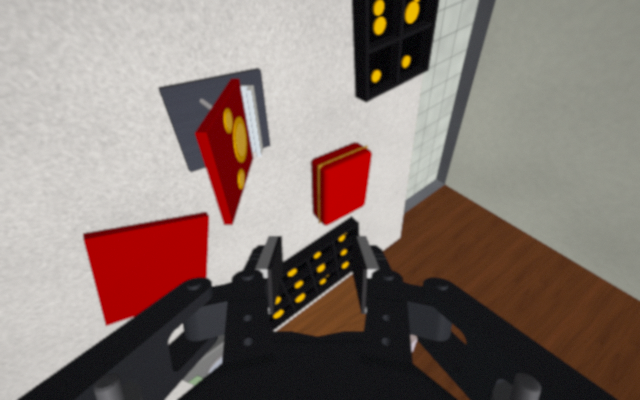

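```bash
cat > s3.py <<'E'
from h import *
Fr=frame(35,-9.05);PSI=-25
cr=np.array([0.4993,-0.1517,0.1327])-.065*Fr[2]-.005*Fr[0]
print("cr",cr)
g,rv,z=grasp(Fr,cr,PSI,1)
line_to(g-z*.06,0.2,attitude=rv)
hit=line_to(g,0.12,contact_N=8)
o=observe();print(hit,o["time"],(o["tool_pos"]-g).round(4),o["q"].round(2),o["ft_force"].round(1))
im=get_image("wrist");save(im,"w2.png")
E
python3 s3.py
```

```text
cr [ 0.53207358 -0.15692015  0.07658723]
False 7.7417 [0.0003 0.0002 0.0007] [ 0.55  0.41 -0.9   2.38  1.57  0.95 -1.86] [-0.   0.5  0.7]
```

View pics/w2.png

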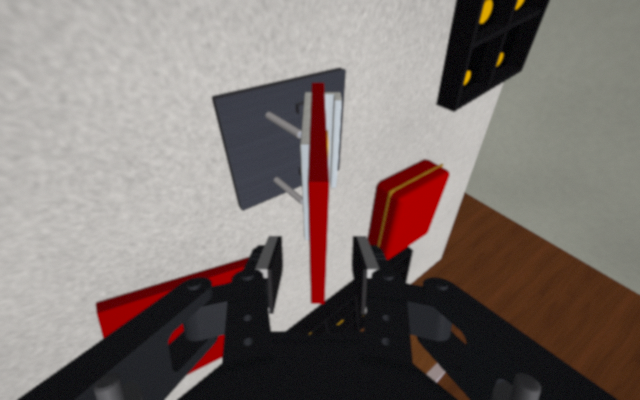

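The board sits centred between the open jaws (cols 311–326, jaws 280 and 355). Gripping and lifting out.

```bash
cat > s4.py <<'E'
from h import *
Fr=frame(35,-9.05);PSI=-25
o=observe();p0=o["tool_pos"]
gripper_to(0.0,50);o=observe();print("grip",o["grip_width"],o["ft_force"].round(1),o["time"])
h=line_to(p0+Fr[2]*.018,0.06);o=observe();print(o["ft_force"].round(1),o["time"],o["grip_width"])
line_to(p0+Fr[2]*.018+np.array([.06,0,.09]),0.15);o=observe();print(o["ft_force"].round(1),o["time"],o["q"].round(2))
for n in("wrist","top"):
    im=get_image(n);save(im,n+"3.png");np.savez("/tmp/%s3.npz"%n,P=cloud(im),f=im["frame"])
np.savez("/tmp/st3.npz",pos=o["tool_pos"],rot=o["tool_rot"])
E
python3 s4.py
```

```text
grip -0.00034874856560642114 [-4.6  2.3 12.5] 8.275
[-0.3 -0.4 -0.6] 8.7333 0.0004267172410389492
[ 0.1 -0.3 -0.2] 9.6083 [ 0.65  0.25 -0.96  2.18  1.25  0.9  -1.43]
```

View pics/wrist3.png

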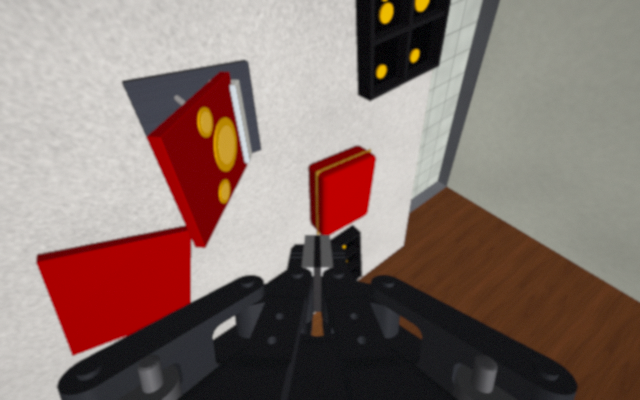

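View pics/top3.png

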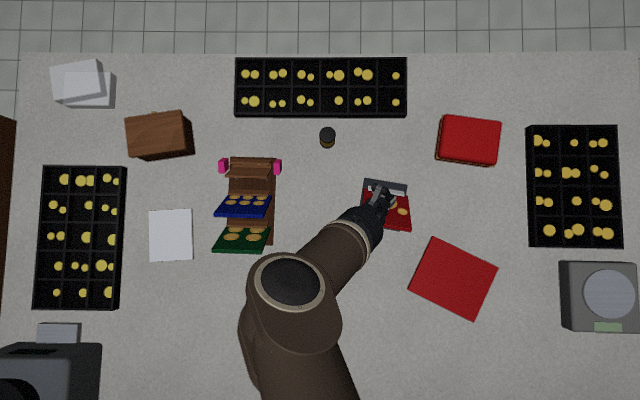

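The fingers shut empty and the red board is still on the easel. I'll check whether it moved and why the grip missed.

Run:
```python
from seg import *
boards("/tmp/wrist3.npz");boards("/tmp/top3.npz")
im=cv2.imread("pics/w2.png");cv2.imwrite("pics/w2c.png",cv2.resize(im[170:340,200:440],None,fx=3.3,fy=3.3,interpolation=cv2.INTER_CUBIC))
im=cv2.imread("pics/wrist3.png");cv2.imwrite("pics/w3c.png",cv2.resize(im[170:340,200:440],None,fx=3.3,fy=3.3,interpolation=cv2.INTER_CUBIC))
```

```text
/tmp/wrist3.npz red 5925 c [ 0.5213 -0.142   0.1027] lean 41.0 yaw -9.2 res 0.0007 rect [-1.330e+01 -2.890e+01  1.086e+02  1.317e+02  1.000e-01] a [-0.0653  0.0404] b [-0.0843  0.0361]
   topmid [ 0.4953 -0.1513  0.1306]
blue none
green none
/tmp/top3.npz red 435 c [ 0.5173 -0.1839  0.0976] lean 40.9 yaw -9.1 res 0.0009 rect [  4.1 -23.6 131.1  61.2  89.2] a [-0.0251  0.0322] b [-0.0821  0.0408]
   topmid [ 0.4907 -0.1746  0.1296]
/tmp/top3.npz blue 630 c [0.5301 0.1678 0.1097] lean 25.7 yaw -1.0 res 0.0008 rect [  4.6 -25.7 109.3 127.5   0.3] a [-0.0495  0.0582] b [-0.0831  0.0365]
   topmid [0.5138 0.1729 0.1437]
/tmp/top3.npz green 612 c [0.4503 0.1712 0.1135] lean 25.4 yaw -1.2 res 0.0009 rect [  2.8 -32.6 109.2 131.9   0.2] a [-0.0514  0.0565] b [-0.0858  0.032 ]
   topmid [0.4361 0.1743 0.1437]
```

View pics/w2c.png

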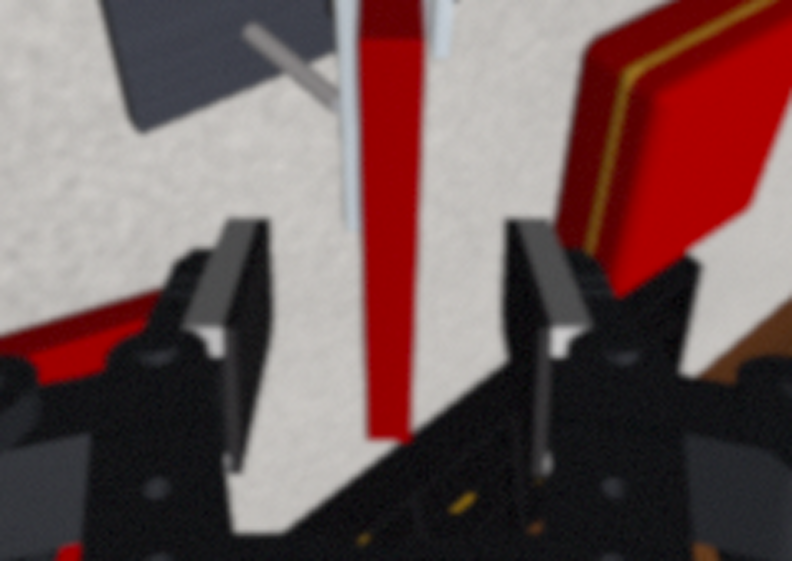

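View pics/w3c.png

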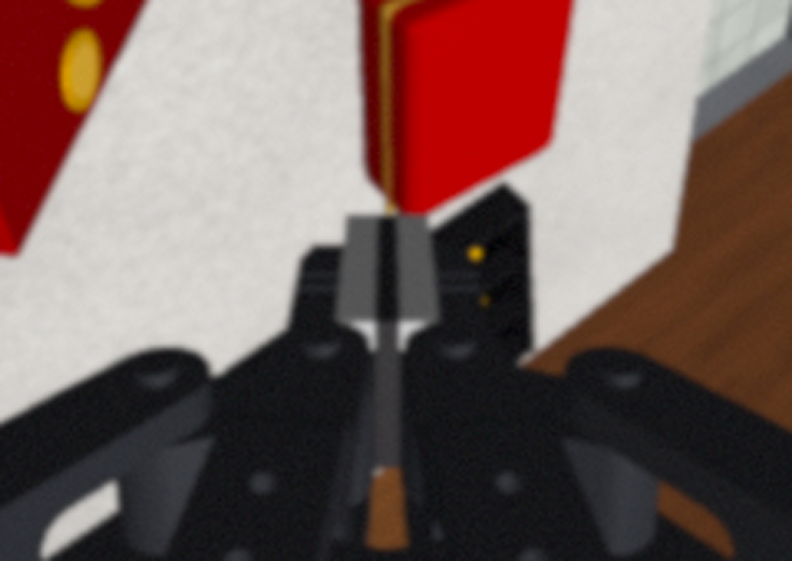

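Run:
```python
from h import *
d=np.load("/tmp/wrist3.npz");st=np.load("/tmp/st3.npz");P=(d["P"]-st["pos"])@R.from_rotvec(st["rot"]).as_matrix()
for r,c in[(236,309),(245,309),(255,308),(264,306),(236,327),(250,328),(264,330),(240,318),(300,318),(270,311),(290,314)]:
    print(r,c,(P[r,c]*1000).round(1),d["f"][r,c])
m=(np.abs(P[...,1])<.03)&(P[...,2]<.03)&(P[...,2]>-.15)&(np.abs(P[...,0])<.06)
Q=P[m];h,e=np.histogram(Q[:,2],bins=np.arange(-.15,.03,.01));print(h,e.round(2))
t=Q[Q[:,2]>-.06];print((np.percentile(t,[1,50,99],axis=0)*1000).round(1), t[:,2].max())
```

```text
236 309 [  9.5  -4.  -43. ] [98 97 98]
245 309 [  9.8  -3.7 -54.4] [86 86 86]
255 308 [  9.4  -3.9 -63.9] [85 85 86]
264 306 [  8.9  -4.5 -71.2] [86 86 86]
236 327 [  9.9   5.5 -44. ] [98 83 84]
250 328 [  9.4   5.5 -58.8] [85 84 86]
264 330 [  9.6   5.8 -72.4] [86 85 87]
240 318 [  9.4   0.8 -47.7] [24 24 23]
300 318 [ -6.4   0.7 -75. ] [56 55 57]
270 311 [  8.   -2.3 -74.5] [184 183 184]
290 314 [ -1.5  -1.1 -74.8] [56 56 58]
[   1 5738 6046 3386 1728 3661 2263  749  554  505  295    0    0    0
    0    0    0] [-0.15 -0.14 -0.13 -0.12 -0.11 -0.1  -0.09 -0.08 -0.07 -0.06 -0.05 -0.04
 -0.03 -0.02 -0.01  0.    0.01  0.02]
[[  5.  -13.2 -59.9]
 [  9.1   0.2 -52.3]
 [ 10.2  13.3 -41.4]] -0.04057021755588238
```

Run:
```python
from h import *
P=np.load("/tmp/scene0.npz")["P"];tcp=np.array([.26720,-.56497,.19426]);Rt=R.from_rotvec([-3.0652,-.68826,0]).as_matrix()
m=(np.linalg.norm(P[...,:2]-tcp[:2],axis=-1)<.09)&(P[...,2]>.08)&(P[...,2]<.45)
T=(P[m]-tcp)@Rt;v,u=np.where(m);print(len(T),(np.percentile(T,[0,2,50,98,100],axis=0)*1000).round(0))
i=np.argsort(-T[:,2])[:12];print(np.c_[v[i],u[i],(T[i]*1000).round(0)])
st=np.load("/tmp/st3.npz");P=np.load("/tmp/top3.npz")["P"];f=np.load("/tmp/top3.npz")["f"]
T=(P-st["pos"])@R.from_rotvec(st["rot"]).as_matrix()
m=(np.abs(T[...,0])<.02)&(np.abs(T[...,1])<.03)&(T[...,2]>-.12)&(T[...,2]<.04)
v,u=np.where(m);Q=T[m];print(len(Q))
for k in range(0,len(Q),max(1,len(Q)//40)):print(v[k],u[k],(Q[k]*1000).round(0),f[v[k],u[k]])
im=get_image("scene");save(im,"sc4.png",(120,260,180,420),3.3);o=observe()
P=cloud(im);T=(P-o["tool_pos"])@R.from_rotvec(o["tool_rot"]).as_matrix()
m=(np.abs(T[...,0])<.02)&(np.abs(T[...,1])<.03)&(T[...,2]>-.1)&(T[...,2]<.04)
v,u=np.where(m);Q=T[m];print(len(Q))
for k in range(0,len(Q),max(1,len(Q)//25)):print(v[k],u[k],(Q[k]*1000).round(0),im["frame"][v[k],u[k]])
print(proj(im,o["tool_pos"]))
```

```text
1721 [[ -17.  -73. -256.]
 [  -9.  -66. -252.]
 [  15.    4. -153.]
 [  41.   68.  -65.]
 [  44.   74.  -47.]]
[[107. 126.   4. -48. -47.]
 [107. 124.   1. -43. -48.]
 [117.  95.   6.  47. -50.]
 [107. 125.   8. -45. -51.]
 [105. 123.  -2. -42. -53.]
 [103. 122. -13. -42. -54.]
 [106. 125.   8. -46. -54.]
 [115.  96.   5.  43. -55.]
 [106. 124.   7. -43. -55.]
 [106. 126.  11. -48. -55.]
 [116.  96.  11.  44. -56.]
 [116.  95.  10.  47. -56.]]
221
194 391 [ -1.  13. -49.] [40 41 47]
196 390 [-11.  29. -89.] [8 8 7]
197 389 [-11.  29. -92.] [11 18 18]
197 394 [ -7.   6. -43.] [105 109 108]
198 383 [ -2.  24. -94.] [13 17 13]
198 391 [ -7.  12. -61.] [11 14 20]
199 379 [  6.  18. -93.] [19 22 25]
199 384 [ -4.  22. -94.] [19 21 27]
199 389 [-11.  24. -90.] [ 4  8 10]
199 394 [-10.   6. -50.] [96 98 97]
200 381 [  2.  16. -91.] [16 14 17]
200 386 [ -7.  21. -93.] [20 20 22]
200 391 [ -7.   6. -59.] [91 92 91]
201 378 [  7.  11. -89.] [15 17 15]
201 383 [ -2.  16. -90.] [11 12 17]
201 388 [ -6.  11. -75.] [14 10  9]
201 394 [-10.   0. -47.] [39 44 46]
202 383 [ -2.  14. -90.] [30 32 29]

[... 1392 characters left out ...]
[ -5.  16. -70.] [90 90 91]
156 255 [ -8.  16. -66.] [131 131 131]
156 262 [  7.   6. -72.] [126 126 126]
157 258 [ -0.  12. -66.] [79 78 80]
158 255 [ -6.   9. -60.] [101 101 101]
158 262 [  9.   2. -67.] [149 149 148]
159 258 [  2.  13. -62.] [79 78 79]
160 255 [ -4.  12. -56.] [82 81 82]
161 251 [-12.   5. -47.] [163 163 161]
161 258 [  4.  10. -57.] [92 92 92]
162 255 [ -2.  10. -51.] [79 77 78]
163 251 [-10.  11. -44.] [156 156 155]
163 258 [  7.  13. -53.] [117 117 117]
164 255 [  1.  12. -46.] [101 100 100]
165 253 [ -3.   7. -41.] [151 151 150]
166 254 [  0.   8. -40.] [157 157 156]
167 257 [  9.  11. -42.] [161 161 160]
(np.float64(247.64640656161743), np.float64(179.0216774703953))
```

View pics/sc4.png

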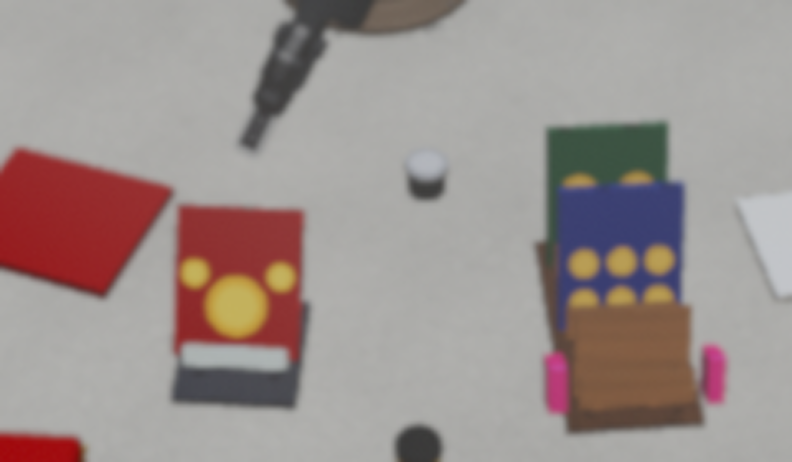

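All three cameras agree that the true fingertips sit about 41 mm behind the reported TCP. The close only nicked the top edge, and the red board's bottom slid to the lip, so it now leans 41°. I'll correct the tool offset and re-plan.

```bash
cat >> h.py <<'E'
OFF=0.041
def grasp(F,c,psi=0,s=1,up=0.050,zoff=OFF):
    n,u,w=F;p=np.radians(psi);z=-w*np.cos(p)+u*np.sin(p);y=s*n;x=np.cross(y,z)
    return np.asarray(c)+up*w+(0.019+zoff)*z,R.from_matrix(np.stack([x,y,z],1)).as_rotvec(),z
E
cat > scan3.py <<'E'
from h import *;from fk import *
rng=np.random.default_rng(1)
F41=frame(41,-9.15);Fr=frame(35,-9.1);Fb=frame(25,-1.1)
c41=np.array([.4953,-.1513,.1306])-.065*F41[2]-.005*F41[0]
cr=np.array([0.53207358,-0.15692015,0.07658723])
cb=np.array([0.5138,0.1728,0.1437])-.065*Fb[2]-.005*Fb[0];cg=np.array([0.4364,0.1745,0.1435])-.065*Fb[2]-.005*Fb[0];cf=2*cb-cg
fwd=np.array([.55,0,.83])
for s in(1,):
 for psi in(-25,-15,-8,0):
  for nm,F,c in(("red41",F41,c41),("easel",Fr,cr),("free",Fb,cf),("blue",Fb,cb)):
    g,rv,z=grasp(F,c,psi,s);best=(-1,)
    for _ in range(20):
        q=ik(g,rv,rng.uniform(LO,HI))
        if q is None:continue
        A=ikpath([(g-z*d,rv) for d in np.arange(.02,.081,.02)],q)
        B=ikpath([(g+F[2]*d,rv) for d in (.01,.02)]+[(g+F[2]*.02+fwd*h,rv) for h in np.arange(.02,.13,.02)],q) if nm[0] in"re" else ikpath([(g+F[2]*d,rv) for d in np.arange(.02,.121,.02)],q)
        m=min(margin(q),min(map(margin,A)) if A else -.1,min(map(margin,B)) if B else -.2)
        if m>best[0]:best=(round(m,2),q.round(2),A and A[-1].round(2),B and B[-1].round(2))
    print(s,psi,nm,*best)
E
python3 scan3.py
```

```text
1 -25 red41 0.07 [ 0.5   0.53 -0.82  2.43  1.84  1.03 -2.13] [ 0.48  0.32 -0.93  2.47  1.59  0.98 -2.04] [ 0.6   0.3  -0.87  2.24  1.5   0.87 -1.69]
1 -25 easel 0.16 [ 0.7   0.6  -1.04  2.36  1.7   1.1  -1.88] [ 0.73  0.41 -1.19  2.38  1.47  1.06 -1.79] [ 0.82  0.42 -1.16  2.15  1.4   1.03 -1.48]
1 -25 free 0.64 [-0.27  0.6  -0.54  1.88  1.08  1.1  -1.56] [-0.3   0.51 -0.6   1.85  0.97  1.2  -1.5 ] [-0.24  0.39 -0.62  1.9   0.91  1.2  -1.42]
1 -25 blue 0.5 [-0.4   0.5  -0.46  2.03  1.01  1.04 -1.66] [-0.44  0.4  -0.52  1.99  0.88  1.16 -1.58] [-0.38  0.28 -0.54  2.03  0.82  1.17 -1.48]
1 -15 red41 0.03 [ 0.87  0.58 -1.08  2.46  2.    0.93 -2.03] [ 0.98  0.29 -1.22  2.51  1.78  0.74 -1.97] [ 0.99  0.32 -1.17  2.26  1.56  0.69 -1.59]
1 -15 easel 0.12 [ 0.82  0.49 -0.99  2.39  1.8   0.77 -1.85] [ 0.92  0.22 -1.1   2.42  1.49  0.61 -1.66] [ 0.94  0.31 -1.1   2.17  1.29  0.68 -1.32]
1 -15 free 0.57 [-0.16  0.53 -0.57  1.96  1.08  0.88 -1.51] [-0.16  0.41 -0.64  1.94  0.93  0.98 -1.42] [-0.1   0.31 -0.67  1.96  0.85  0.99 -1.32]
1 -15 blue 0.43 [ 0.01  0.54 -0.89  2.1   1.18  1.01 -1.71] [
[... 562 characters left out ...]
5  2.15  1.17  0.81 -1.66] [ 0.13  0.31 -0.97  2.13  0.94  0.87 -1.48] [ 0.22  0.2  -1.02  2.13  0.8   0.86 -1.34]
1 0 red41 0.04 [ 1.21  0.59 -1.16  2.45  2.25  0.56 -1.99] [ 1.51  0.3  -1.35  2.5   2.22  0.27 -2.03] [ 1.15  0.24 -1.04  2.26  1.41  0.19 -1.3 ]
1 0 easel 0.02 [ 1.31  0.72 -1.36  2.37  1.82  0.66 -1.53] [ 1.55  0.35 -1.45  2.4   1.43  0.32 -1.25] [ 1.37  0.5  -1.45  2.16  1.21  0.56 -1.02]
1 0 free 0.43 [ 0.06  0.47 -0.66  2.05  1.07  0.56 -1.4 ] [ 0.17  0.33 -0.79  2.05  0.84  0.64 -1.2 ] [ 0.23  0.25 -0.85  2.04  0.71  0.68 -1.1 ]
1 0 blue 0.34 [ 0.12  0.4  -0.8   2.2   1.16  0.58 -1.58] [ 0.27  0.23 -0.96  2.19  0.83  0.62 -1.3 ] [ 0.36  0.13 -1.02  2.17  0.64  0.65 -1.13]
```

```bash
cat > s5.py <<'E'
from h import *
F=frame(41,-9.15)
c=np.array([.4953,-.1513,.1306])-.065*F[2]-.005*F[0]
g,rv,z=grasp(F,c,-25,1)
o=observe();print("now",o["tool_pos"].round(3),"pre",(g-z*.055).round(3),"g",g.round(3))
gripper_to(0.5,40)
line_to(g-z*.055+[.0,0,.01],0.15,attitude=rv)
hit=line_to(g,0.12,contact_N=6)
o=observe();print(hit,o["time"],(o["tool_pos"]-g).round(4),o["q"].round(2),o["ft_force"].round(1))
im=get_image("wrist");save(im,"w5.png")
P=cloud(im);T=(P-o["tool_pos"])@R.from_rotvec(o["tool_rot"]).as_matrix()
np.savez("/tmp/w5.npz",P=P,f=im["frame"],T=T)
E
python3 s5.py
```

```text
now [ 0.563 -0.16   0.206] pre [ 0.504 -0.155  0.113] g [ 0.532 -0.183  0.075]
False 11.75 [0.0001 0.0001 0.0004] [ 0.52  0.54 -0.84  2.43  1.84  1.05 -2.12] [-0.3 -0.7  0.6]
```

View pics/w5.png

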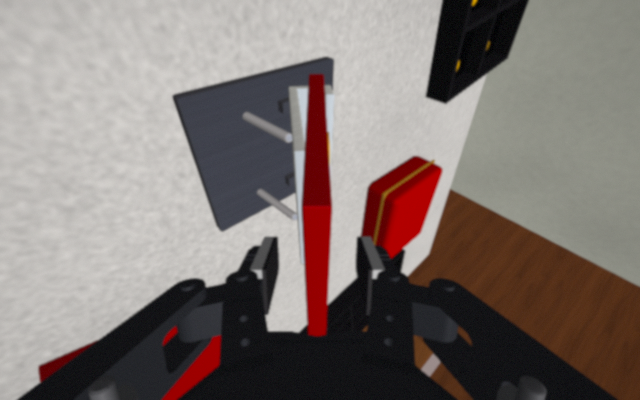

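Run:
```python
from h import *
T=np.load("/tmp/w5.npz")["T"]
for r,c in[(215,317),(240,317),(270,317),(300,317),(325,317),(250,265),(250,371)]:print(r,c,(T[r,c]*1000).round(1))
o=observe();p0=o["tool_pos"];gripper_to(0.0,50);o=observe();print("grip",o["grip_width"],o["ft_force"].round(1),o["time"])
```

```text
215 317 [ 39.5   0.3 -93.3]
240 317 [ 27.9   0.3 -87.4]
270 317 [ 11.2   0.3 -79.9]
300 317 [-10.7   0.3 -69.1]
325 317 [-33.    0.3 -59.2]
250 265 [  9.1 -24.5 -58.2]
250 371 [  9.4  26.  -58.8]
grip 0.10931600166153317 [-5.4  2.7  6.8] 12.1917
```

```bash
cat > s6.py <<'E'
from h import *
F=frame(41,-9.15);p0=observe()["tool_pos"]
line_to(p0+F[2]*.022,0.06);o=observe();print(o["ft_force"].round(1),o["time"],o["grip_width"])
line_to(p0+F[2]*.022+np.array([.065,0.02,.10]),0.15);o=observe();print(o["ft_force"].round(1),o["time"],o["q"].round(2),o["grip_width"])
for n in("wrist","top","scene"):
    im=get_image(n);save(im,n+"6.png");np.savez("/tmp/%s6.npz"%n,P=cloud(im),f=im["frame"],pos=o["tool_pos"],rot=o["tool_rot"])
E
python3 s6.py
```

```text
[ 0.4 -0.2 -1.8] 12.7167 0.10938399611480346
[ 0.2 -0.6 -1.3] 13.675 [ 0.58  0.3  -0.91  2.24  1.47  0.92 -1.7 ] 0.11277840989923894
```

View pics/wrist6.png

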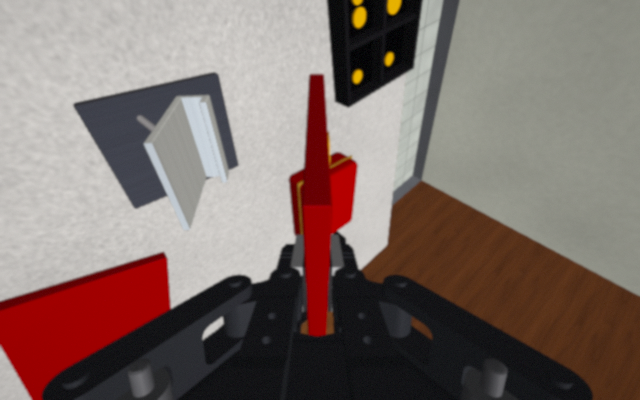

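View pics/scene6.png

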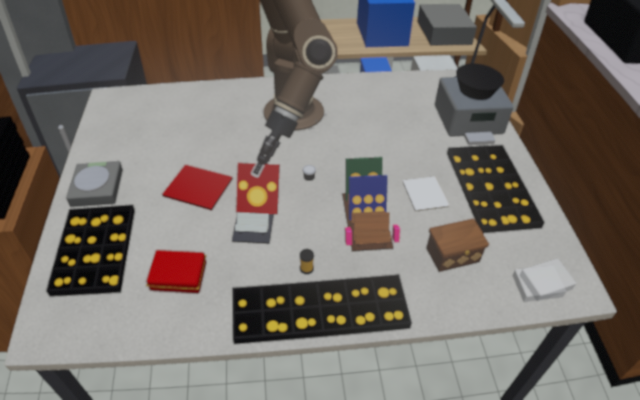

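```bash
cat > inhand.py <<'E'
from h import *
def inhand(npz,rgb="red"):
    d=np.load(npz);T=(d["P"]-d["pos"])@R.from_rotvec(d["rot"]).as_matrix();f=d["f"].astype(int)
    hsv=cv2.cvtColor(d["f"],cv2.COLOR_RGB2HSV).astype(int);H,S,V=hsv[...,0],hsv[...,1],hsv[...,2]
    m=(((H<8)|(H>172))&(S>150)&(V>40)) if rgb=="red" else ((H>105)&(H<135)&(S>80)&(V>25))
    m&=(np.abs(T[...,1])<.008)&(np.abs(T[...,0])<.12)&(T[...,2]<.10)&(T[...,2]>-.14)
    n,l,st,_=cv2.connectedComponentsWithStats(m.astype(np.uint8));m=l==1+np.argmax(st[1:,4])
    Q=T[m][:,[0,2]]
    # two faces: top edge (dir a) and side (dir b); fit L with corner, psi
    from scipy.optimize import least_squares
    def model(p):
        x0,z0,ps=p;a=np.array([np.cos(ps),-np.sin(ps)]) # +u in (x,z)
        w=np.array([-np.sin(ps),-np.cos(ps)])
        a=np.array([np.cos(ps),np.sin(ps)*1.0]);
        return a,w
    def res(p):
        ps=p[2];U=np.array([np.cos(ps),np.sin(ps)]);W=np.array([np.sin(ps),-np.cos(ps)])
        r=Q-p[:2];au=r@U;aw=r@W   # inside: au<=0, aw<=0
        return np.minimum(np.abs(au),np.abs(aw))
    best=None
    for p0 in([.045,-.095,np.radians(-25)],[.05,-.09,np.radians(-25)]):
        s=least_squares(res,p0,loss="soft_l1",f_scale=.001)
        if best is None or s.cost<best.cost:best=s
    x0,z0,ps=best.x;U=np.array([np.cos(ps),np.sin(ps)]);W=np.array([np.sin(ps),-np.cos(ps)])
    cen=np.array([x0,z0])-.055*U-.065*W
    au=(Q-[x0,z0])@U;aw=(Q-[x0,z0])@W
    print("psi %.2f corner %s centre(tool x,z) %s  y mean %.4f n=%d res %.4f ext u %.4f w %.4f"%(np.degrees(ps),np.round([x0,z0],4),cen.round(4),T[m][:,1].mean(),len(Q),np.median(np.abs(best.fun)),au.min(),aw.min()))
    return cen,np.degrees(ps)
if __name__=="__main__":
    inhand("/tmp/wrist6.npz")
    g=np.array([0,-.06]);ps=np.radians(-25);W=np.array([np.sin(ps),-np.cos(ps)])
    print("expected centre",(np.array([0,-.06])-.05*W).round(4))
    # easel backrest
    d=np.load("/tmp/wrist6.npz");P=d["P"]
    m=np.zeros(P.shape[:2],np.uint8);cv2.fillPoly(m,[np.array([[153,145],[176,105],[196,165],[184,215]])],1)
    for k in range(2):
        Q=P[m>0];Q=Q[np.isfinite(Q).all(1)&(Q[:,2]>.02)]
    for _ in range(6):
        c=Q.mean(0);n=np.linalg.svd(Q-c)[2][2];r=(Q-c)@n;Q=Q[abs(r)<max(.002,2*r.std())]
    n=n*np.sign(n[0]);print("backrest",len(Q),c.round(4),"lean %.2f yaw %.2f"%(np.degrees(np.arcsin(n[2])),np.degrees(np.arctan2(n[1],n[0]))),((Q-c)@n).std())
    u=np.array([-n[1],n[0],0]);u/=np.linalg.norm(u);w=np.cross(n,u)
    # all points near plane
    roi=np.zeros(P.shape[:2],bool);roi[85:235,130:235]=1
    A=P[roi];A=A[np.isfinite(A).all(1)];A=A[(abs((A-c)@n)<.003)&(A[:,2]>.023)]
    a=(A-c)@u;b=(A-c)@w
    print("a",np.percentile(a,[0,1,99,100]).round(4),"b",np.percentile(b,[0,1,99,100]).round(4))
    rect=cv2.minAreaRect(np.stack([a,b],1).astype(np.float32)*1000);print(rect)
    amid=(np.percentile(a,1)+np.percentile(a,99))/2
    # top of backrest is 80 above ledge
    top=c+u*amid+w*np.percentile(b,99.5);print("top mid",top.round(4),"-> board centre",(top-w*.015+n*.005).round(4),"ledge z",(top-w*.08)[2])
    np.save("/tmp/easel.npy",np.array([top,n,u,w]))
E
python3 inhand.py
python3 - <<'E'
import cv2
im=cv2.imread("pics/wrist6.png");cv2.imwrite("pics/w6c.png",cv2.resize(im[80:240,60:260],None,fx=3.5,fy=3.5,interpolation=cv2.INTER_CUBIC))
E
```

```text
psi -24.91 corner [ 0.0427 -0.094 ] centre(tool x,z) [ 0.0202 -0.0118]  y mean 0.0002 n=5813 res 0.0002 ext u -0.0969 w -0.1263
expected centre [ 0.0211 -0.0147]
backrest 2385 [ 0.5395 -0.1463  0.0618] lean 34.90 yaw -9.46 0.0002752313946171985
a [-0.0583 -0.0564  0.0319  0.0329] b [-0.0488 -0.0461  0.0299  0.0311]
((-12.607234954833984, -8.752235412597656), (79.78748321533203, 91.19610595703125), 89.75565338134766)
top mid [ 0.5206 -0.1556  0.0864] -> board centre [ 0.5331 -0.1577  0.077 ] ledge z 0.020798722515111584
```

View pics/w6c.png

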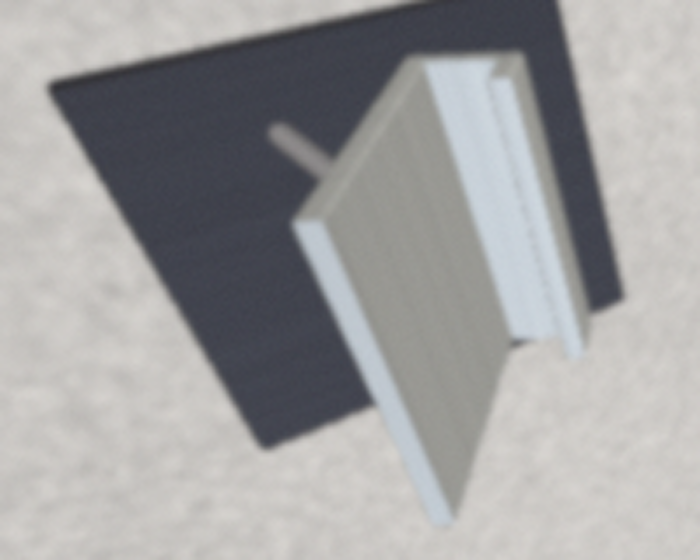

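Red is gripped (width 0.11) and in-hand geometry is clear: tilt −24.9° and a known centre offset. The empty easel backrest measures 90×80 mm, lean 34.9°, yaw −9.4°. Now to hover over the free slot.

```bash
cat >> h.py <<'E'
def place(F,c,cen,psi,s=1):
    """tool pose so board centre (tool coords cen=(x,y,z)) lands on c with frame F"""
    n,u,w=F;p=np.radians(psi);z=-w*np.cos(p)+u*np.sin(p);y=s*n;x=np.cross(y,z);M=np.stack([x,y,z],1)
    return np.asarray(c)-M@np.asarray(cen),R.from_matrix(M).as_rotvec()
E
cat > s7.py <<'E'
from h import *
Fb=frame(25.2,-1.1);n,u,w=Fb
cf=np.array([.6141,.1707,.0829]);CEN=(.0202,.0002,-.0118)
p,rv=place(Fb,cf+.002*n+.10*w,CEN,-24.9)
o=observe();a=o["tool_pos"]
mid=(a+p)/2;mid[2]=max(a[2],p[2])
print(a.round(3),p.round(3))
line_to(p,0.25,attitude=rv);o=observe();print(o["time"],o["q"].round(2),(o["tool_pos"]-p).round(4),o["grip_width"])
for nm in("wrist","top","scene"):
    im=get_image(nm);save(im,nm+"7.png");np.savez("/tmp/%s7.npz"%nm,P=cloud(im),f=im["frame"],pos=o["tool_pos"],rot=o["tool_rot"])
E
python3 s7.py; python3 -c "
from inhand import *
inhand('/tmp/wrist7.npz')
from seg import boards
boards('/tmp/top7.npz');boards('/tmp/scene7.npz');boards('/tmp/wrist7.npz')"
```

```text
[ 0.582 -0.161  0.191] [0.574 0.148 0.172]
15.2167 [ 0.04  0.57 -1.04  1.88  1.11  1.39 -1.55] [-0.0001 -0.0015 -0.    ] 0.11216939696060736
psi -24.87 corner [ 0.0427 -0.094 ] centre(tool x,z) [ 0.0202 -0.0119]  y mean -0.0001 n=5801 res 0.0002 ext u -0.0969 w -0.1928
/tmp/top7.npz red 33 c [ 0.686  -0.2963  0.0452] lean 71.1 yaw -58.2 res 0.0013 rect [ 5.7 -3.8  8.9 54.4 55.7] a [-0.0174  0.0253] b [-0.0198  0.0118]
   topmid [ 0.6833 -0.2838  0.0494]
/tmp/top7.npz blue 484 c [0.5295 0.1559 0.1105] lean 25.9 yaw -1.2 res 0.0009 rect [  5.2 -28.8  86.1 129.2   0.2] a [-0.0377  0.046 ] b [-0.0862  0.0352]
   topmid [0.514  0.1612 0.1426]
/tmp/top7.npz green 617 c [0.4505 0.1708 0.113 ] lean 25.2 yaw -1.1 res 0.0009 rect [ 3.500e+00 -3.100e+01  1.099e+02  1.288e+02  1.000e-01] a [-0.0509  0.0569] b [-0.0812  0.0324]
   topmid [0.4363 0.1745 0.1433]
/tmp/scene7.npz red 14 c [ 0.69   -0.2967  0.0451] lean 3.0 yaw 89.9 res 0.0011 rect [-4.5 -3.4 48.5 19.6  2.6] a [-0.0278  0.0183] b [-0.0133  0.0067]
   topmid [ 0.6946 -0.297   0.0519]
/tmp/scene7.npz blue 16 c [0.5299 0.1212 0.1095] lean 3.6 yaw 81.1 res 0.0000 rect [ -9.  -24.8 126.5  17.5  65.9] a [-0.0358  0.0173] b [-0.0801  0.0336]
   topmid [0.5389 0.1175 0.1442]
/tmp/scene7.npz green 24 c [0.4469 0.129  0.121 ] lean 7.1 yaw 73.2 res 0.0014 rect [-2.1 -2.2 50.6 15.7 68.2] a [-0.014   0.0113] b [-0.023   0.0215]
   topmid [0.4473 0.1258 0.1443]
red none
/tmp/wrist7.npz blue 6215 c [0.5267 0.1897 0.1187] lean 25.8 yaw -0.7 res 0.0011 rect [-16.2 -36.4 129.4 109.1  89.9] a [-0.0676  0.038 ] b [-0.0905  0.0275]
   topmid [0.5142 0.1738 0.144 ]
/tmp/wrist7.npz green 16475 c [0.4512 0.189  0.1146] lean 25.1 yaw -1.0 res 0.0007 rect [-14.7 -32.4 130.5 110.1  89.8] a [-0.0665  0.0398] b [-0.0812  0.0316]
   topmid [0.437  0.1747 0.1442]
```

View pics/wrist7.png

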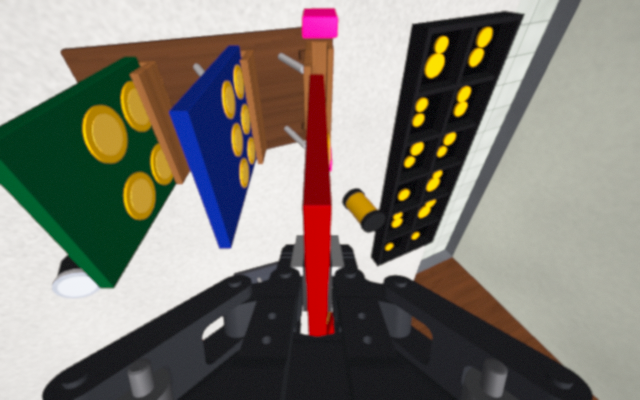

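View pics/scene7.png

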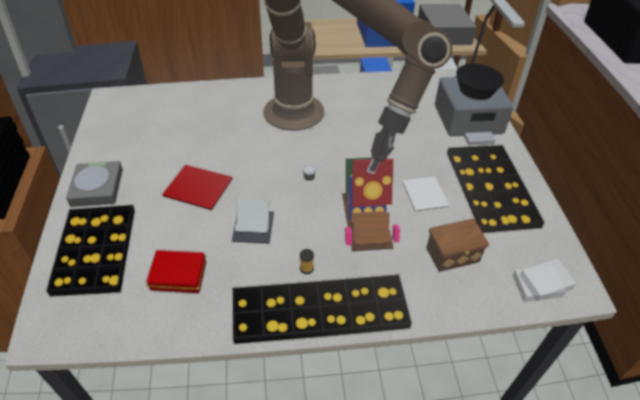

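```bash
cat > s8.py <<'E'
from h import *
Fb=frame(25.0,-1.05);n,u,w=Fb
cf=np.array([.6150,.1711,.0825]);CEN=(.0202,.0001,-.0119)
p,rv=place(Fb,cf+.002*n+.06*w,CEN,-24.9)
h=line_to(p,0.12,attitude=rv,contact_N=5);print("a",h)
if not h:
    p2,_=place(Fb,cf+.002*n+.032*w,CEN,-24.9);h=line_to(p2,0.08,contact_N=5)
o=observe();print(h,o["time"],(o["tool_pos"]-p2).round(4),o["ft_force"].round(1),o["grip_width"])
for nm in("wrist","top"):
    im=get_image(nm);save(im,nm+"8.png");np.savez("/tmp/%s8.npz"%nm,P=cloud(im),f=im["frame"],pos=o["tool_pos"],rot=o["tool_rot"])
save(im,"top8.png",(120,260,180,420),3.3)
E
python3 s8.py; python3 -c "
import cv2
im=cv2.imread('pics/wrist8.png');cv2.imwrite('pics/w8c.png',cv2.resize(im[0:200,180:440],None,fx=3,fy=3,interpolation=cv2.INTER_CUBIC))"
```

```text
a False
False 16.3583 [-0.     -0.0001 -0.0005] [ 1.4  1.2 -0.4] 0.10902793959966307
```

View pics/w8c.png

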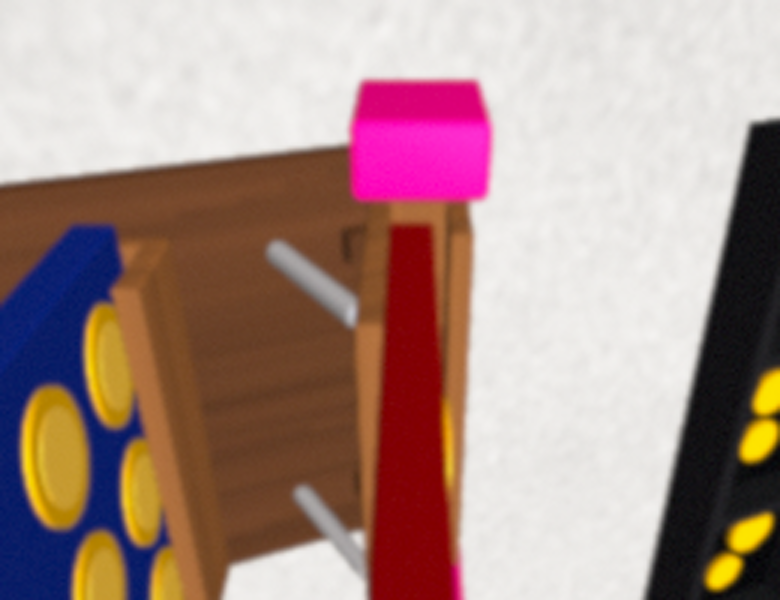

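View pics/top8.png

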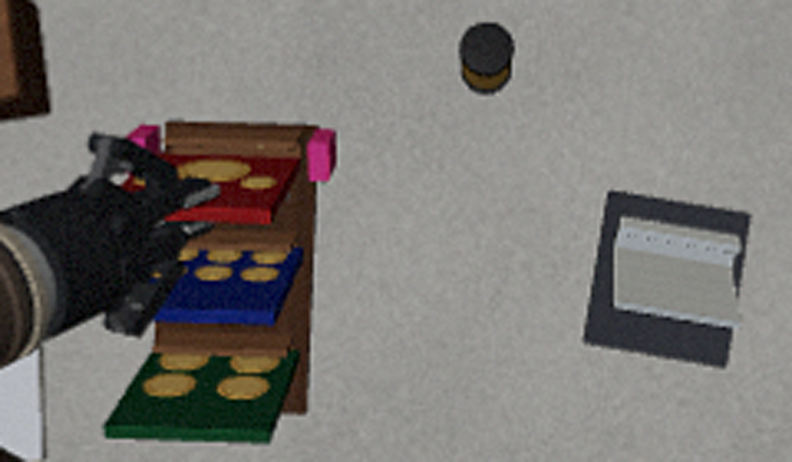

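```bash
cat > s9.py <<'E'
from h import *
Fb=frame(25.0,-1.05);n,u,w=Fb
cf=np.array([.6150,.1711,.0825]);CEN=(.0202,.0001,-.0119)
pt,_=place(Fb,cf+.0022*n-.008*w,CEN,-24.9)
h=line_to(pt,0.05,contact_N=4)
o=observe();p0,_=place(Fb,cf,CEN,-24.9);d=o["tool_pos"]-p0
print(h,o["time"],"off n,u,w mm",(np.array([d@n,d@u,d@w])*1000).round(2),o["ft_force"].round(1),o["grip_width"])
for nm in("wrist",):
    im=get_image(nm);save(im,nm+"9.png",(0,200,180,440),3);np.savez("/tmp/%s9.npz"%nm,P=cloud(im),f=im["frame"],pos=o["tool_pos"],rot=o["tool_rot"])
E
python3 s9.py
```

```text
True 17.1 off n,u,w mm [ 1.65 -0.41 -1.45] [-1.3 -0.4  3.3] 0.10982467068846914
```

View pics/wrist9.png

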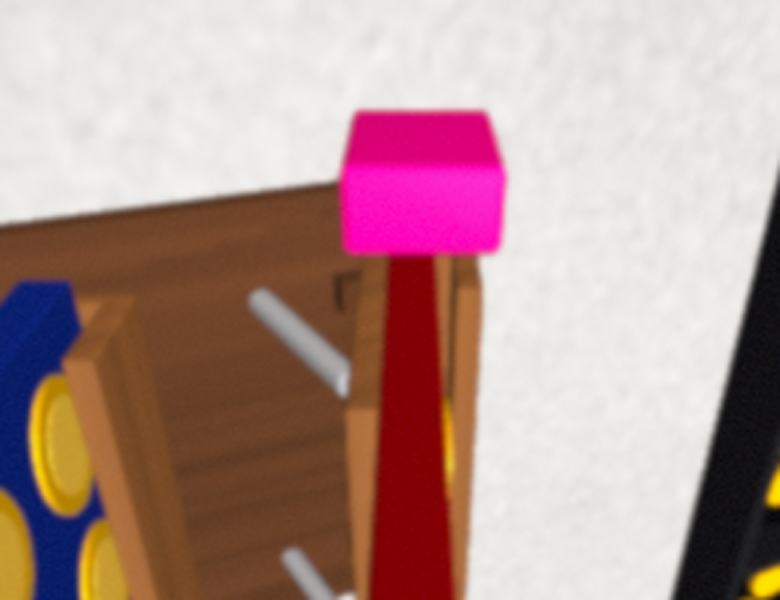

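```bash
cat > s10.py <<'E'
from h import *
Fb=frame(25.0,-1.05);n,u,w=Fb
a=observe()["tool_pos"]
h=line_to(a-.003*n,0.02,contact_N=3);o=observe();print(h,((o["tool_pos"]-a)@n*1000).round(2),o["ft_force"].round(1))
gripper_to(0.4,40);o=observe();print(o["grip_width"],o["ft_force"].round(1),o["time"])
z=R.from_rotvec(o["tool_rot"]).as_matrix()[:,2]
line_to(o["tool_pos"]-.075*z,0.15);o=observe();print(o["time"],o["q"].round(2))
for nm in("wrist","top","scene"):
    im=get_image(nm);save(im,nm+"10.png");np.savez("/tmp/%s10.npz"%nm,P=cloud(im),f=im["frame"],pos=o["tool_pos"],rot=o["tool_rot"])
E
python3 s10.py; sed -i 's/((0.45,0.72),(-0.3,-0.05))/((0.45,0.72),(-0.3,0.28))/' seg.py; python3 -c "
from seg import boards
for k in('wrist','top','scene'):boards('/tmp/%s10.npz'%k)"
```

```text
True -0.01 [ 1.5 -0.1  2.8]
0.4001194515137301 [ 0.3  0.3 -0.2] 17.7167
18.3667 [-0.04  0.66 -0.99  1.83  1.15  1.4  -1.6 ]
/tmp/wrist10.npz red 1956 c [0.5967 0.2021 0.1256] lean 25.2 yaw -1.1 res 0.0022 rect [-2.940e+01 -4.730e+01  1.089e+02  1.310e+02  1.000e-01] a [-0.0803  0.0246] b [-0.0876  0.0177]
   topmid [0.5884 0.1728 0.1421]
/tmp/wrist10.npz blue 6213 c [0.5285 0.1956 0.1149] lean 25.3 yaw -0.2 res 0.0011 rect [-22.7 -32.9 130.4 109.7  89.3] a [-0.0712  0.032 ] b [-0.0893  0.0311]
   topmid [0.5149 0.1735 0.1436]
/tmp/wrist10.npz green 16977 c [0.4522 0.1907 0.1126] lean 25.0 yaw -0.9 res 0.0007 rect [-16.  -29.6 128.5 110.2  89.8] a [-0.067   0.0383] b [-0.0822  0.0337]
   topmid [0.4373 0.1751 0.1439]
/tmp/top10.npz red 446 c [0.6103 0.1654 0.1044] lean 25.7 yaw -1.2 res 0.0008 rect [  7.5 -21.8 112.8 133.2   2. ] a [-0.0474  0.0594] b [-0.079   0.0426]
   topmid [0.5917 0.1747 0.1433]
/tmp/top10.npz blue 619 c [0.5299 0.167  0.11  ] lean 25.7 yaw -1.1 res 0.0008 rect [  5.2 -27.9 108.8 130.    0. ] a [-0.0489  0.0577] b [-0.0822  0.036 ]
   topmid [0.514  0.1726 0.1434]
/tmp/top10.npz green 612 c [0.4507 0.1714 0.1128] lean 25.3 yaw -1.1 res 0.0008 rect [  2.5 -31.  110.1 130.2   1. ] a [-0.0516  0.0562] b [-0.0823  0.033 ]
   topmid [0.4359 0.1745 0.1442]
/tmp/scene10.npz red 9 c [ 0.6942 -0.2961  0.0452] lean -7.3 yaw 82.6 res 0.0007 rect [-0.4 -4.4 47.5 19.5  4.9] a [-0.0243  0.0221] b [-0.0137  0.0061]
   topmid [ 0.695  -0.2953  0.0519]
/tmp/scene10.npz blue 468 c [0.5269 0.1624 0.1167] lean 23.9 yaw -0.6 res 0.0027 rect [ 7.800e+00 -3.220e+01  1.058e+02  1.276e+02  1.000e-01] a [-0.0446  0.0582] b [-0.0871  0.0289]
   topmid [0.5142 0.1703 0.1456]
/tmp/scene10.npz green 349 c [0.4466 0.1729 0.122 ] lean 22.1 yaw -0.4 res 0.0029 rect [  0.8  -6.  100.6  58.5   2.6] a [-0.0483  0.0494] b [-0.0286  0.021 ]
   topmid [0.4382 0.1739 0.1429]
```

View pics/wrist10.png

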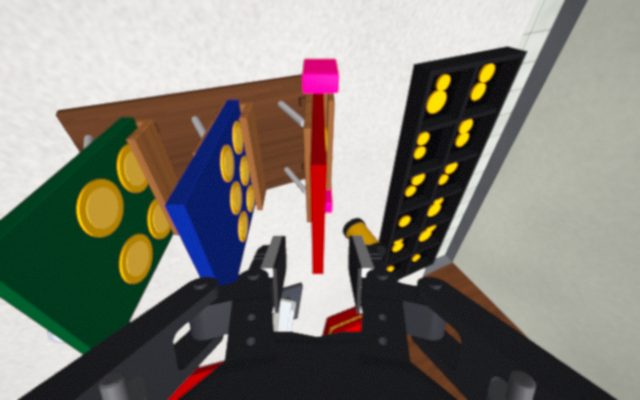

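View pics/scene10.png

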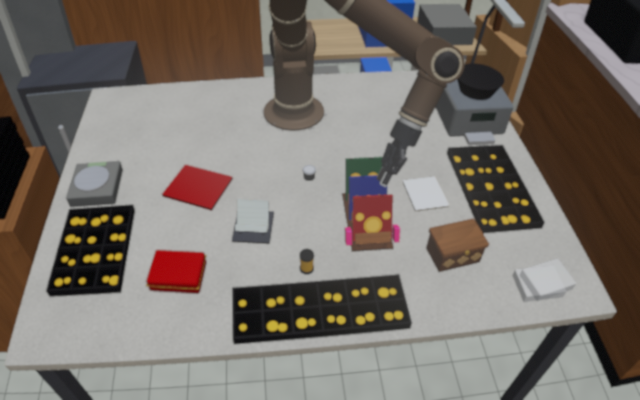

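```bash
cat > s11.py <<'E'
from h import *
F=frame(25.1,-1.0);n,u,w=F
c=np.array([.5143,.1733,.1437])-.065*w-.005*n
g,rv,z=grasp(F,c,-25,1)
a=observe()["tool_pos"];print(a.round(3),g.round(3))
line_to(a+.05*w,0.2)
line_to(g-z*.07,0.2,attitude=rv)
h=line_to(g,0.12,contact_N=6)
o=observe();print(h,o["time"],(o["tool_pos"]-g).round(4),o["q"].round(2),o["ft_force"].round(1))
im=get_image("wrist");save(im,"w11.png")
P=cloud(im);T=(P-o["tool_pos"])@R.from_rotvec(o["tool_rot"]).as_matrix()
hsv=cv2.cvtColor(im["frame"],cv2.COLOR_RGB2HSV)
m=(hsv[...,0]>105)&(hsv[...,0]<135)&(hsv[...,1]>80)&(np.abs(T[...,0])<.012)&(np.abs(T[...,1])<.02)&(T[...,2]<-.04)
print("edge y,z mm",(np.median(T[m],axis=0)*1000).round(1),m.sum())
E
python3 s11.py
```

```text
[0.589 0.178 0.14 ] [0.539 0.148 0.079]
False 20.1583 [0.0001 0.0006 0.0003] [-0.04  0.67 -0.98  2.01  1.21  1.32 -1.77] [-0.1 -0.   0.3]
edge y,z mm [  1.8   0.8 -75.6] 765
```

View pics/w11.png

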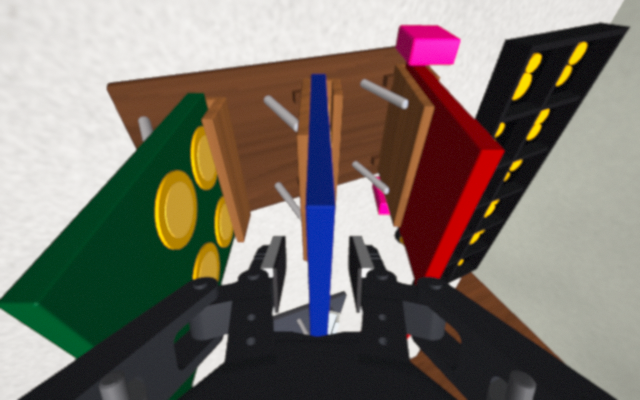

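```bash
cat > s12.py <<'E'
from h import *
F=frame(25.1,-1.0);n,u,w=F
gripper_to(0.0,50);o=observe();print("grip",o["grip_width"],o["ft_force"].round(1),o["time"])
a=o["tool_pos"]
if o["grip_width"]>.07:
    line_to(a+.03*w,0.08);o=observe();print(o["ft_force"].round(1),o["grip_width"])
    line_to(a+.11*w,0.18);o=observe();print(o["ft_force"].round(1),o["grip_width"],o["time"],o["q"].round(2))
for nm in("wrist","top"):
    im=get_image(nm);save(im,nm+"12.png");np.savez("/tmp/%s12.npz"%nm,P=cloud(im),f=im["frame"],pos=o["tool_pos"],rot=o["tool_rot"])
E
python3 s12.py; python3 -c "
from inhand import *
inhand('/tmp/wrist12.npz','blue')"
```

```text
grip 0.11080963638314001 [0.2 2.3 6.1] 20.5417
[ 2.2  0.2 -0.4] 0.11185096519088136
[ 0.  -0.6 -2.6] 0.11250397835798845 21.6667 [ 0.04  0.47 -1.11  2.01  1.01  1.38 -1.64]
psi -24.92 corner [ 0.0428 -0.0942] centre(tool x,z) [ 0.0203 -0.0121]  y mean -0.0001 n=5894 res 0.0002 ext u -0.0968 w -0.1296
```

View pics/wrist12.png

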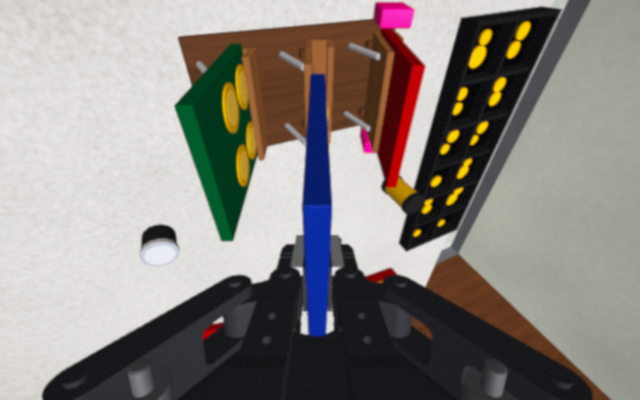

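```bash
cat > s13.py <<'E'
from h import *
from fk import *
F=frame(35.0,-9.3);n,u,w=F
ce=np.array([.5328,-.1574,.0768]);CEN=(.0203,-.0001,-.0121)
P=lambda a,b:place(F,ce+a*n+b*w,CEN,-24.92)
p,rv=P(.03,.08)
o=observe();qs=ikpath([(P(.03,.08)[0]*(t)+o["tool_pos"]*(1-t),R.from_matrix(R.from_rotvec(o["tool_rot"]).as_matrix()).as_rotvec()) for t in ()],o["q"])
print(o["tool_pos"].round(3),p.round(3))
line_to(p,0.25,attitude=rv);o=observe();print(o["time"],o["q"].round(2),(o["tool_pos"]-p).round(4),o["grip_width"])
for nm in("wrist","top"):
    im=get_image(nm);save(im,nm+"13.png");np.savez("/tmp/%s13.npz"%nm,P=cloud(im),f=im["frame"],pos=o["tool_pos"],rot=o["tool_rot"])
q=ikpath([(P(.004,.04)[0],rv),(P(.004,.02)[0],rv),(P(.004,0)[0],rv)],o["q"]);print(q and [a.round(2) for a in q])
E
python3 s13.py; python3 -c "
from inhand import *
inhand('/tmp/wrist13.npz','blue')"
```

```text
[0.493 0.148 0.178] [ 0.509 -0.177  0.158]
23.225 [ 0.66  0.24 -0.93  2.34  1.39  0.83 -1.63] [0.0004 0.0012 0.    ] 0.10672166024543905
[array([ 0.66,  0.24, -0.93,  2.34,  1.39,  0.83, -1.63]), array([ 0.6 ,  0.38, -0.9 ,  2.38,  1.56,  0.91, -1.82]), array([ 0.57,  0.44, -0.88,  2.37,  1.62,  0.94, -1.86]), array([ 0.55,  0.5 , -0.85,  2.35,  1.67,  0.96, -1.89])]
psi -24.94 corner [ 0.0428 -0.0942] centre(tool x,z) [ 0.0203 -0.0121]  y mean 0.0001 n=5955 res 0.0002 ext u -0.0966 w -0.1288
```

View pics/wrist13.png

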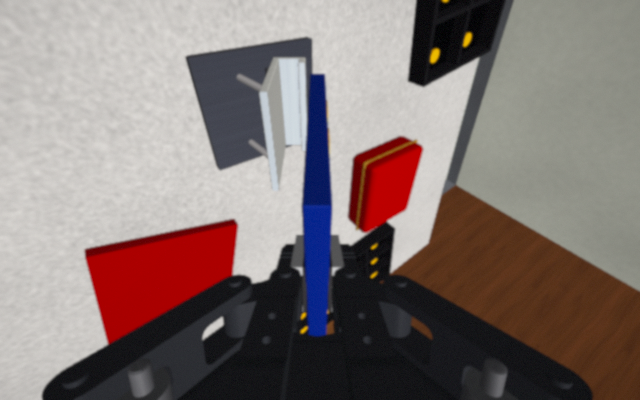

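```bash
cat > s14.py <<'E'
from h import *
F=frame(35.0,-9.3);n,u,w=F
ce=np.array([.5328,-.1574,.0768]);CEN=(.0203,-.0001,-.0121)
P=lambda a,b:place(F,ce+a*n+b*w,CEN,-24.92)
h=line_to(P(.004,.03)[0],0.12,contact_N=5)
o=observe();print(h,o["time"],o["ft_force"].round(1))
im=get_image("wrist");save(im,"wrist14.png",(60,260,200,460),3)
np.savez("/tmp/wrist14.npz",P=cloud(im),f=im["frame"],pos=o["tool_pos"],rot=o["tool_rot"])
E
python3 s14.py
```

```text
False 23.9417 [ 1.2  0.2 -2.8]
```

View pics/wrist14.png

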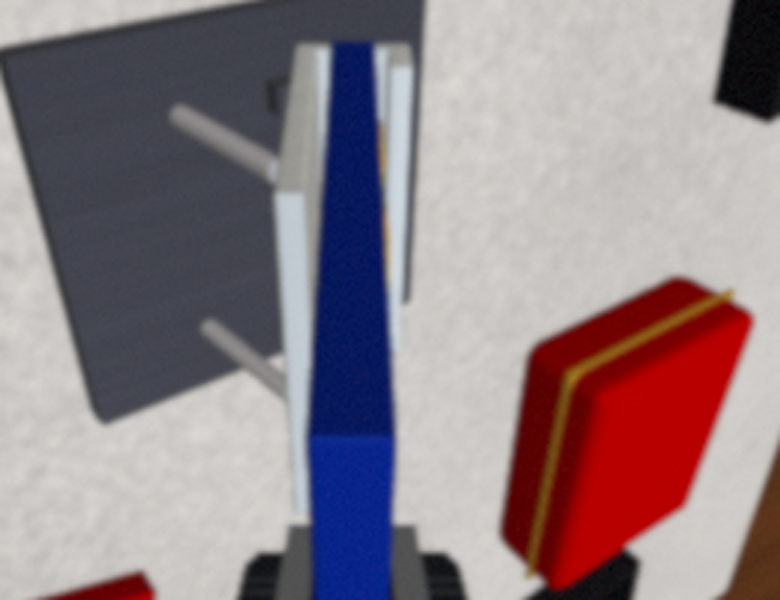

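```bash
cat > s15.py <<'E'
from h import *
F=frame(35.0,-9.3);n,u,w=F
ce=np.array([.5328,-.1574,.0768]);CEN=(.0203,-.0001,-.0121)
P=lambda a,b:place(F,ce+a*n+b*w,CEN,-24.92)
h=line_to(P(.0035,-.008)[0],0.05,contact_N=4)
o=observe();p0=P(0,0)[0];r=lambda o:(np.array([(o["tool_pos"]-p0)@v for v in F])*1000).round(2)
print(h,o["time"],"off",r(o),o["ft_force"].round(1))
a=o["tool_pos"]
line_to(a+.0008*w,0.02)
a=observe()["tool_pos"]
h=line_to(a-.008*n,0.02,contact_N=3);o=observe();print(h,"off",r(o),o["ft_force"].round(1),o["time"])
h=line_to(o["tool_pos"]-.004*w,0.02,contact_N=3);o=observe();print(h,"off",r(o),o["ft_force"].round(1),o["time"])
im=get_image("wrist");save(im,"wrist15.png",(60,260,200,460),3)
np.savez("/tmp/wrist15.npz",P=cloud(im),f=im["frame"],pos=o["tool_pos"],rot=o["tool_rot"])
E
python3 s15.py
```

```text
True 24.6 off [ 2.94 -0.08 -1.5 ] [-0.6  0.   0.4]
True off [ 0.04 -0.02 -1.  ] [ 2.  -0.8  2. ] 25.1417
True off [ 0.31 -0.22 -1.54] [-3.6  2.9  7.7] 25.35
```

View pics/wrist15.png

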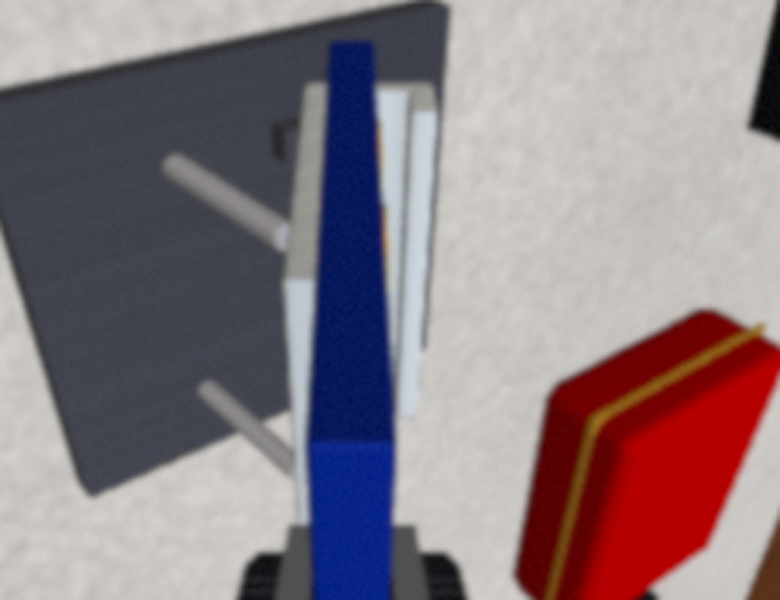

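Blue is seated flush on the backrest and ledge. Releasing gently.

```bash
cat > s16.py <<'E'
from h import *
gripper_to(0.5,30);o=observe();print(o["grip_width"],o["ft_force"].round(1),o["time"])
z=R.from_rotvec(o["tool_rot"]).as_matrix()[:,2]
line_to(o["tool_pos"]-.055*z,0.12);o=observe();print(o["time"],o["q"].round(2))
im=get_image("wrist");save(im,"wrist16.png");np.savez("/tmp/wrist16.npz",P=cloud(im),f=im["frame"],pos=o["tool_pos"],rot=o["tool_rot"])
line_to(o["tool_pos"]+[.05,.03,.10],0.2)
q=observe()["q"];move_j(q+[1.0,-.1,0,-.1,0,0,0]);o=observe();print(o["time"],o["tool_pos"].round(3))
for nm in("top","scene","wrist"):
    im=get_image(nm);save(im,nm+"17.png");np.savez("/tmp/%s17.npz"%nm,P=cloud(im),f=im["frame"])
E
python3 s16.py; sed -i 's/"blue":((0.42,0.75),(0.05,0.28))/"blue":((0.42,0.75),(-0.3,0.28))/;s/((0.45,0.72),(-0.3,0.28))/((0.45,0.72),(0.05,0.28))/' seg.py; python3 -c "
from seg import boards
for k in('wrist16','top17','scene17','wrist17'):boards('/tmp/%s.npz'%k)"
```

```text
0.501369798550951 [ 0.3  0.3 -0.9] 25.8167
26.425 [ 0.55  0.38 -0.92  2.38  1.51  0.95 -1.83]
29.1333 [ 0.233 -0.572  0.313]
red none
/tmp/wrist16.npz blue 2562 c [ 0.5129 -0.1229  0.1132] lean 35.0 yaw -9.2 res 0.0022 rect [  1.8 -17.4  84.3 167.3  40.2] a [-0.0803  0.0247] b [-0.1024  0.0207]
   topmid [ 0.4962 -0.1501  0.1307]
green none
/tmp/top17.npz red 492 c [0.6083 0.1693 0.1086] lean 26.0 yaw -1.0 res 0.0009 rect [  5.2 -27.9 112.1 134.9   0.6] a [-0.0503  0.0548] b [-0.0808  0.0376]
   topmid [0.5913 0.1748 0.1438]
/tmp/top17.npz blue 819 c [ 0.5225 -0.1518  0.0997] lean 35.2 yaw -9.2 res 0.0009 rect [ -2.4 -26.  110.  133.5   0. ] a [-0.0557  0.0523] b [-0.0907  0.0389]
   topmid [ 0.4989 -0.1504  0.133 ]
/tmp/top17.npz green 608 c [0.4505 0.1711 0.1132] lean 25.2 yaw -1.2 res 0.0009 rect [  3.3 -31.9 109.9 130.9   0.4] a [-0.0513  0.0563] b [-0.0829  0.0324]
   topmid [0.4362 0.1746 0.1436]seg.py:17: RuntimeWarning: Mean of empty slice.
  c=Q.mean(0);nrm=np.linalg.svd(Q-c)[2][2];r=(Q-c)@nrm;Q=Q[abs(r)<max(0.003,2.5*r.std())]
  ret = um.true_divide(
  ret = _var(a, axis=ax
[... 219 characters left out ...]
seg.py:21: RuntimeWarning: invalid value encountered in divide
  u=np.array([-nrm[1],nrm[0],0]);u/=np.linalg.norm(u);w=np.cross(nrm,u)
Traceback (most recent call last):
  File "seg.py", line 25, in boards
    print(npz,n,len(Q),"c",np.round(c,4),"lean %.1f yaw %.1f"%(lean,yaw),"res %.4f"%((Q-c)@nrm).std(),"rect",np.round(np.array(rect[0]+rect[1]+(rect[2],)),1),"a",np.round(np.percentile(a,[1,99]),4),"b",np.round(np.percentile(b,[1,99]),4))
                                                                                                                                                                           ~~~~~~~~~~~~~^^^^^^^^^^
IndexError: index -1 is out of bounds for axis 0 with size 0
```

View pics/scene17.png

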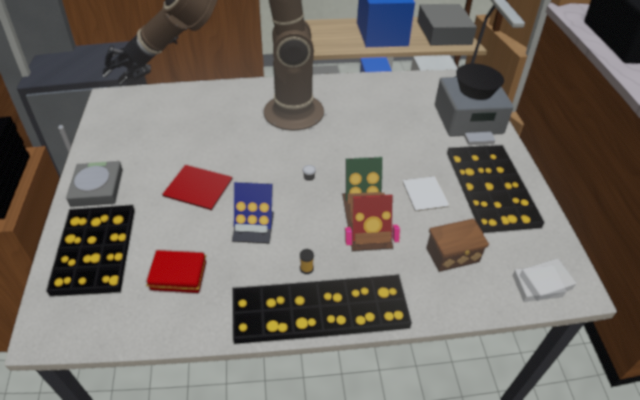

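View pics/top17.png

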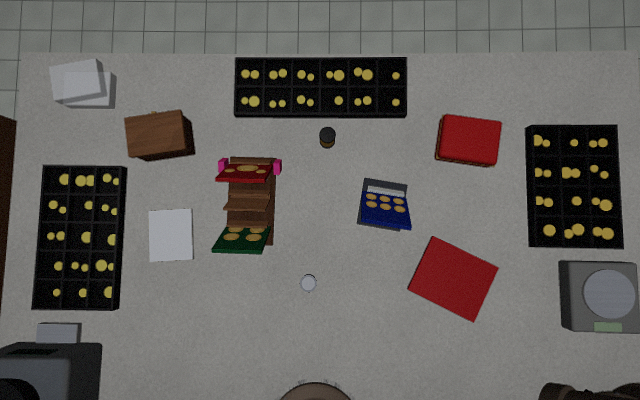

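View pics/wrist16.png

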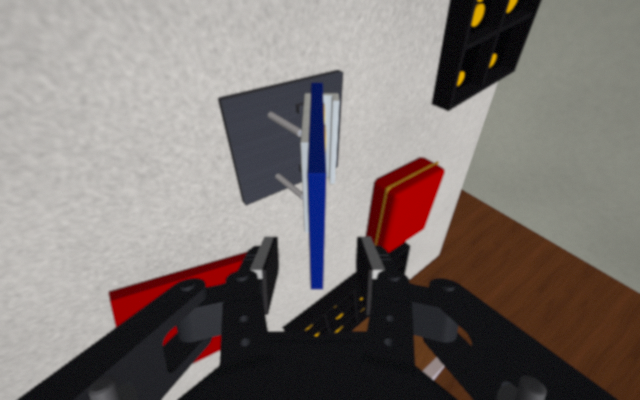

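Both boards look home. I'll check centring more finely, at sub-pixel level, before handing in.

Run:
```python
from h import *
a=np.load("/tmp/top17.npz")["f"][...,::-1];b=np.load("/tmp/scene17.npz")["f"][...,::-1]
cv2.imwrite("pics/e1.png",np.hstack([cv2.resize(a[170:240,345:425],None,fx=5,fy=5,interpolation=cv2.INTER_CUBIC),cv2.resize(a[145:215,200:290],None,fx=5*8/9,fy=5,interpolation=cv2.INTER_CUBIC)]))
# view pose planning: wrist camera looking at the easel front
im=get_image("top")
from fk import *
F=frame(35,-9.3);n,u,w=F;ce=np.array([.5328,-.1574,.0768])
for nm in("top0","top8","top17"):
    P=np.load("/tmp/%s.npz"%nm)["P"];f=np.load("/tmp/%s.npz"%nm)["f"]
    d=P-ce;U,W,N=d@u,d@w,d@n
    if nm=="top8": m=(np.abs(N+.005)<.004)&(W<.012)&(W>-.04)&(np.abs(U)<.08)
    else: m=(np.abs(N-.006)<.006)&(W<.05)&(W>-.04)&(np.abs(U)<.08)
    L=[];
    for r in np.unique(np.where(m)[0]):
        c=np.where(m[r])[0]
        if len(c)>25: L.append([U[r,c].min(),U[r,c].max()])
    L=np.array(L);print(nm,len(L),(L.mean(0)*1000).round(2),"mid",(L.mean()*1000).round(2))
Fb=frame(25,-1.05);n,u,w=Fb;cf=np.array([.6150,.1711,.0825])
for nm,c0 in(("top17",cf),("top0",cf-.078*np.array([.9998,-.0183,0])),("top17",cf-.156*np.array([.9998,-.0183,0])) ):
    P=np.load("/tmp/%s.npz"%nm)["P"]
    d=P-c0;U,W,N=d@u,d@w,d@n
    m=(np.abs(N-.006)<.006)&(W<.05)&(W>-.02)&(np.abs(U)<.08);L=[]
    for r in np.unique(np.where(m)[0]):
        c=np.where(m[r])[0]
        if len(c)>25: L.append([U[r,c].min(),U[r,c].max()])
    L=np.array(L);print("rack",nm,c0.round(3),len(L),(L.mean(0)*1000).round(2),"mid",(L.mean()*1000).round(2),"N",(np.median(N[m])*1000).round(2),"Wmax",(np.percentile(W[(np.abs(N-.005)<.003)&(np.abs(U)<.05)&(W<.08)],99.5)*1000).round(1))
```

```text
top0 19 [-48.42  50.69] mid 1.14
top8 10 [-39.6   41.17] mid 0.78
top17 20 [-45.17  51.31] mid 3.07
rack top17 [0.615 0.171 0.082] 9 [-50.19  53.08] mid 1.45 N 5.3 Wmax 63.7
rack top0 [0.537 0.173 0.082] 11 [-54.14  52.02] mid -1.06 N 5.5 Wmax 64.1
rack top17 [0.459 0.174 0.082] 13 [-54.13  52.86] mid -0.63 N 5.68 Wmax 63.9
```

View pics/e1.png

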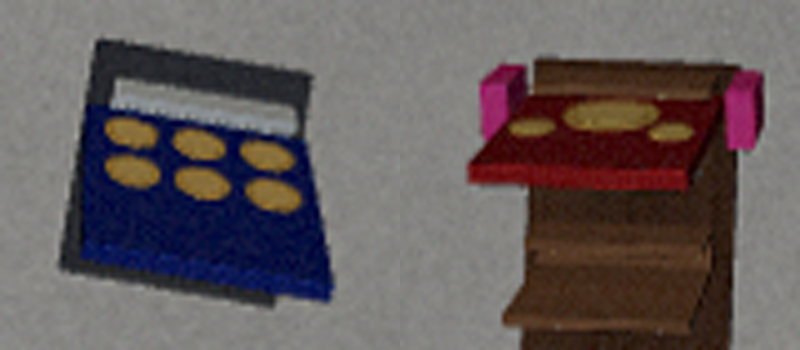

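Top-view comparisons hint that both boards sit about 2 mm to +y. That is about one pixel there, so I'll take closer wrist views to decide.

```bash
cat > s18.py <<'E'
from h import *
from fk import *
for nm,c,yaw in(("E",np.array([.5328,-.1574,.0768]),-9.3),("R",np.array([.6150,.1711,.0825]),-1.05)):
    y=np.radians(yaw);nh=np.array([np.cos(y),np.sin(y),0]);u=np.array([-np.sin(y),np.cos(y),0])
    M=np.stack([nh,-u,[0,0,-1]],1);p=c+.015*nh;p[2]=.20
    rv=R.from_matrix(M).as_rotvec()
    q=inverse_kinematics(p,rv);print(nm,q if q is None else q.round(2))
    q0=observe()["q"];print([fk(PP,q0+(q-q0)*t)[1][0].round(2).tolist() for t in np.linspace(0,1,5)])
    movep(p,rv);o=observe();print(o["time"])
    im=get_image("wrist");save(im,"v18%s.png"%nm);np.savez("/tmp/v18%s.npz"%nm,P=cloud(im),f=im["frame"])
    if nm=="E": line_to(p+[0,0,.06],.25)
E
python3 s18.py
```

```text
E [ 0.99  0.55 -1.12  1.67  0.52  1.25 -1.98]
[[0.23, -0.57, 0.31], [0.33, -0.51, 0.27], [0.43, -0.42, 0.24], [0.5, -0.3, 0.21], [0.55, -0.16, 0.2]]
31.1167
R [ 0.31  0.68 -1.07  1.47  0.6   1.35 -2.38]
[[0.55, -0.16, 0.26], [0.59, -0.09, 0.25], [0.61, -0.01, 0.23], [0.63, 0.08, 0.22], [0.63, 0.17, 0.2]]
32.8583
```

View pics/v18E.png

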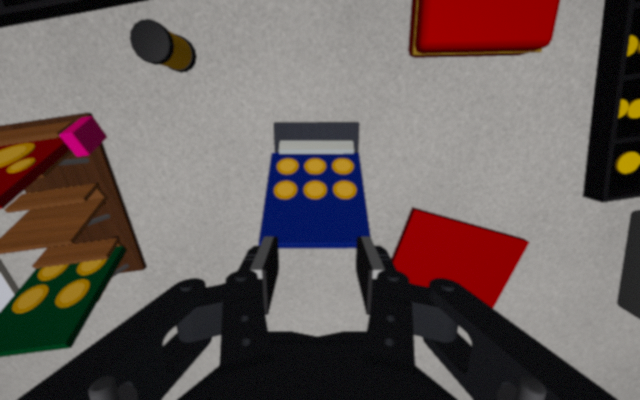

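View pics/v18R.png

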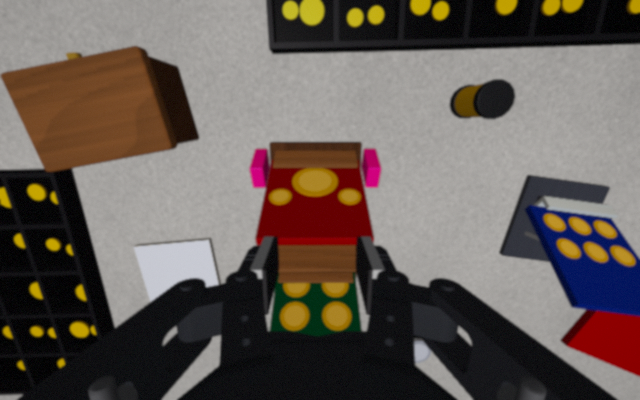

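Run:
```python
from h import *
def edges(g,r0,r1,ca,cb):
    # strongest gradients of column profile averaged row-wise
    out=[]
    for r in range(r0,r1):
        s=cv2.GaussianBlur(g[r:r+1].astype(np.float32),(0,0),1)[0];d=np.abs(np.gradient(s))
        def pk(a,b):
            i=a+np.argmax(d[a:b]);y=d[i-1:i+2];den=y[0]-2*y[1]+y[2];return i+(.5*(y[0]-y[2])/den if den else 0)
        out.append([pk(*ca),pk(*cb)])
    return np.median(out,0)
f=np.load("/tmp/v18E.npz")["f"];P=np.load("/tmp/v18E.npz")["P"]
cx=None
R_=f[...,0].astype(float);
for nm,r0,r1,ca,cb,ch in(("base",125,135,(265,285),(348,368),0),("lip",143,151,(270,290),(345,362),0),("board low",160,170,(262,282),(350,372),0),("board mid",195,210,(255,280),(355,378),0),("board up",225,232,(252,275),(358,380),0)):
    e=edges(f[...,ch],r0,r1,ca,cb);print("E",nm,e.round(2),"mid",e.mean().round(2))
f=np.load("/tmp/v18R.npz")["f"]
for nm,r0,r1,ca,cb,ch in(("tabs outer",155,175,(243,262),(370,390),1),("tabs in",155,162,(260,275),(357,372),1),("rack base",145,150,(262,280),(350,370),0),("board low",175,185,(253,268),(362,374),2),("board mid",205,215,(255,270),(362,376),1),("board up",222,232,(250,268),(365,380),1),):
    e=edges(f[...,ch],r0,r1,ca,cb);print("R",nm,e.round(2),"mid",e.mean().round(2))
im=get_image("wrist");print("cx",im["cx"],im["fx"])
for nm in"ER":
    f=np.load("/tmp/v18%s.npz"%nm)["f"][...,::-1];cv2.imwrite("pics/z%s.png"%nm,cv2.resize(f[110:255,240:390],None,fx=4,fy=4,interpolation=cv2.INTER_CUBIC))
```

```text
E base [273.43 358.48] mid 315.96
E lip [274.08 358.05] mid 316.06
E board low [275.78 353.77] mid 314.78
E board mid [264.49 364.98] mid 314.74
E board up [260.61 368.53] mid 314.57
R tabs outer [250.74 379.28] mid 315.01
R tabs in [267.1  363.27] mid 315.18
R rack base [269.32 360.95] mid 315.14
R board low [264.05 361.68] mid 312.86
R board mid [261.44 367.51] mid 314.48
R board up [257.73 370.91] mid 314.32
cx 316.8878809280457 281.66459125600727
```

View pics/zE.png

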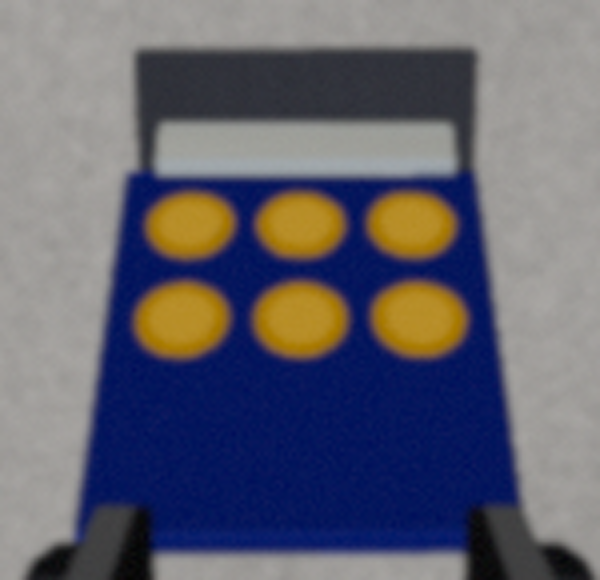

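View pics/zR.png

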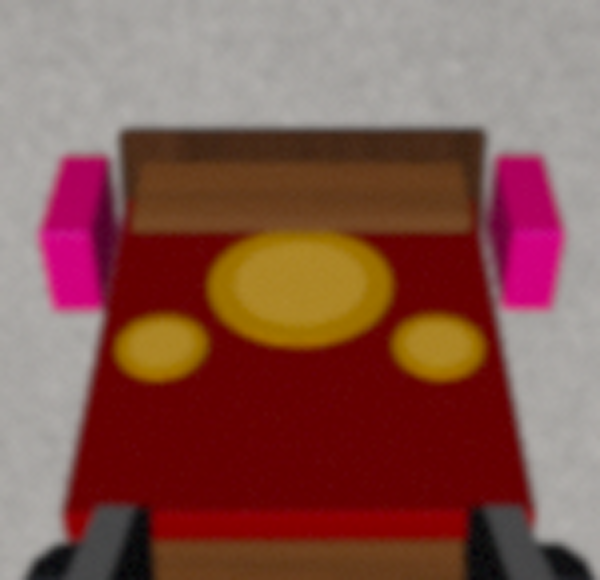

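Measured offsets from centre are about 1.3 mm for blue against the easel lip and base, and about 0.7 mm for red against the tabs. Both boards are square and home. Retreating, doing a final bystander check and handing in.

Run:
```python
from h import *
a=observe()["tool_pos"];line_to(a+[-.05,0,.12],.25);q=observe()["q"];move_j(q+[.7,-.15,0,0,0,0,0]);wait(.5)
o=observe();print(o["time"],o["tool_pos"].round(3),o["ft_force"].round(1))
im=get_image("scene");save(im,"final.png")
f0=np.load("/tmp/top0.npz")["f"].astype(int);f1=np.load("/tmp/top17.npz")["f"].astype(int)
d=cv2.GaussianBlur(np.abs(f0-f1).max(-1).astype(np.float32),(0,0),1)
k,l,st,_=cv2.connectedComponentsWithStats((d>30).astype(np.uint8));print([s.tolist() for s in st[1:] if s[4]>8])
from seg import *
```

```text
35.625 [ 0.547 -0.237  0.391] [-0.2  0.1  0.1]
[[215, 164, 56, 19, 830], [361, 191, 52, 40, 1526], [213, 195, 59, 24, 1099], [538, 364, 102, 36, 1518]]
```

View pics/final.png

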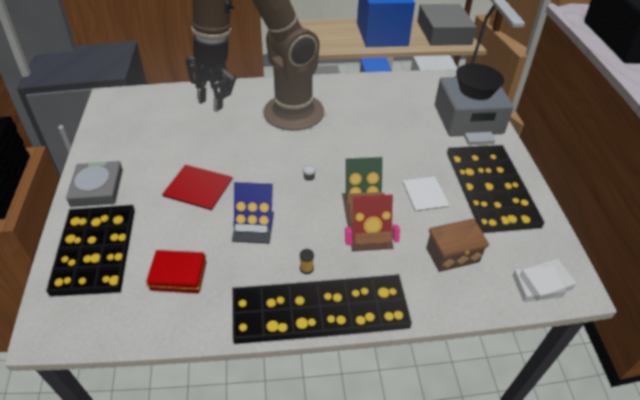

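The final picture shows blue on the easel (215, 252), red between the tabs (220, 372) and green unmoved (175, 363). The before/after difference shows changes only at the two boards, their old places and the arm.

```bash
python3 -c "
from rig import *
close_job();print('ok')"
```

```text
the job is handed in; nothing more can be done
ok
```

The red board now stands in the slot between the pink tabs, and the blue board stands on the easel. I handed the job in at about 36 s of the 67 s allowed.

- **Final position:** Blue measured 35° lean and −9.2° yaw on the easel. Red measured about 25–26° lean and −1° yaw in the rack. Both boards face outwards and upwards, and both stopped on the slot floor or ledge at the expected height.
- **Centring, where my checks disagreed:** The close wrist view put blue about 1.3 mm and red about 0.7 mm off centre. The coarser top view suggested about 2 mm for each. I trusted the wrist view and left them.
- **Bystanders:** Comparing top views from before and after, only the two boards, their old places and the arm had changed. Green and the other things had not moved.
- **First grasp failed:** The fingers shut on the top edge of red and pushed it from 35° to about 41° lean, still on the easel. All three cameras showed the real fingertips about 41 mm behind the reported tool point. I corrected for that and the next grasp held.
- **Forces and order:** The highest wrist force I saw was about 14 N, during the failed grasp. Red was placed first, then blue.

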